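Mount the tube block on the shaker and torque its clamp to the first click

ROBOT

A 6-joint arm with a two-finger parallel gripper is mounted at the origin on the work surface. World frame = base frame: x ahead of the robot, y to its left, z up, the work surface at z = 0. Lengths are in m, angles in degrees, forces in N, time in s.
With the tool pointing down it reaches from about 0.4 to 0.825 m from the base axis. Payload 7 kg.
Tool frame: the origin (TCP) lies on the mounting face of the last link; the fingertips stand 178 mm ahead of it and the grasp point (between the pads) lies 159 mm ahead of it (ctrl.tip_extent is the distance from the TCP to the fingertips, in m); z points along the fingers, y is the direction in which the jaws open and shut (so a half turn about z gives the same grasp; the last joint's range is limited). The gripper opens to 88 mm and grips with 3 to 60 N. Pads are 19 mm wide; open, the fingers measure 130 mm over their backs; the gripper's body (78 mm by 193 mm) begins 47 mm behind the grasp point.
Start: joints at [91.851, 20.546, 0.682, 0, -70.136, -16.507], TCP at [0.171, 0.653, 0.405] pointing down, gripper open.
Joint ranges: [-176.03, 176.03], [-82.01, 121.73], [-58.28, 71.71], [-173.87, 95.51], [-174.79, -0.11], [-173.66, 173.66]. Speed limits (degrees/s): [136.94, 136.94, 172.46, 180, 180, 180].

INTERFACE

Orientations are given as [roll, pitch, yaw] about the fixed x, y, z axes, in that order (R = Rz(yaw) Ry(pitch) Rx(roll)).
In Python, from plant import ctrl gives the robot as it stands. The module is installed in compiled form; this text tells all that it offers.
- The arm moves only by the tool carry_out, never from a script. Its argument "moves" is text: rows parted by semicolons, each of 7 numbers parted by spaces: the finger opening in m, from 0 to 0.0876, then the shift along the tool's x, y, z in m, then the turn, a rotation vector about the tool's x, y, z in rad. A call has 1 to 20 rows; each row is the pose to reach, as a shift and turn from the pose commanded when the call began, along the tool's axes at that moment; what a row does not reach only later rows make up. A row lasts 1/10 s, in which the tool goes at most 50 mm and 8.59 degrees, less where a joint would pass 70% of its speed; a pose out of reach is approached as far as the arm can. A call with a gripper value outside its range is refused whole. The fingers move at their own pace and stop on an object; the grip force is fixed at half the most. Time passes only in rows, so rows that repeat a pose let the fingers close. It gives the time, the measured TCP pose, the force and the opening at its end, in the units of the state.
- ctrl.get_obs(): the state, without advancing time (a new reading comes with each control period).
- ctrl.snapshot(name): name is "scene" or "top" or "wrist"; returns a dict with "image" (384x512x3 uint8, red, green, blue), "K" (3x3 intrinsics, pixels), "R" (3x3) and "t" (3): a world point X has camera coordinates R X + t. Camera axes: x right, y down, z forward; pixel columns grow to the right and rows downward; lengths in m; the calibration is good to about 2 mm. A picture is of the moment at which its call begins. There is no depth.
- ctrl.close_job(): hands the job in, once; it reports no verdict.
Trained networks look in a picture, given as the dict that the camera call returned (one of the last four; its "shot" number tells which), for a name from the list of things; names that differ only in an ending like _2 or _b are one class to them, and where a whole thing is asked for, a point or a joint stands for the part that bears it (a point fixed in the world has none). Each returns a list of dicts, best first, with "confidence" (0 to 1); they miss things now and then, are a little off and sometimes report something else, mostly with a low value. They report only what shows in the picture. A call takes as long as a camera call. They do not tell look-alikes from the thing itself.
- ctrl.recognise(picture, label): "extent" ([left, top, right, bottom] in pixels, round what is visible of it).
- ctrl.trace(picture, label): "region" (384x512 bool, what is visible of it) and "extent" ([left, top, right, bottom] in pixels, round what is visible of it).
- ctrl.mark_of(picture, label): "at" ([row, column] in pixels: a listed point, or the origin of a listed thing).
The state is a dict: "clock": time; "joint_pos": joint angles; "qvel": joint speeds; "tau": joint torques, N m; "tool_pos": TCP position; "orientation": TCP orientation; "force": force on the tool from outside, world axes, zero at the start; "moment": the same for the moment, N m; "opening": finger opening in m.
Only numpy, scipy, OpenCV 4.12 (cv2) and the standard library are available. Lean on these libraries where they do the work, as an engineer would, in place of code of your own. Each camera call takes 0.05 s, during which the arm holds its last target.

TASK

Take the aluminium tube block from the bench, keep it level, set it down gently on the shaker deck at the open end of the slotted bracket and push it along so that its side ears run under the spring clips until it is fully home against the back stop and sits flat. Then swing the grey clamp lever clockwise, seen from above, to tighten the clamp, and stop at the first click of its slip clutch: a second click is too many. Leave the other things on the bench where they are.

Things in the scene. Friction and masses are not known exactly. Their poses are not given: they have to be found in the camera images.
- block: Bare aluminium tube block on the bench, 64 (its x) x 100 (its y) x 40 mm high, 0.36 to 0.54 kg; ten white tube caps stand 7 mm proud of its top. Along both long sides, at the very bottom, ears 6 mm thick stick out 9 mm over the middle 80 mm: 82 mm wide over the ears. Grip it across the 64 mm, above the ears. Origin: centre of underside, z up. Both ends alike: either way round fits.
- shaker: Orbital shaker, fixed: white housing 230 x 230 mm, control panel on its -x side; flat metal deck, top 95 mm above the bench, from x -107 to 97 and y -110 to 116 mm of its frame. Origin: bench height, under the housing's centre, z up; turned up to 0.3 rad. On the deck two steel rails along its y form a bracket open at the +y end: the block slides in towards -y, its long axis along y.
- home (a point): Where the block's origin is when fully home: on the deck, shaker frame (0, -35, 95) mm, shaker axes. Rail walls 42.6 mm either side of the middle (1.6 mm free beside each ear), lips over the ears from 36 to 48.6 mm off the middle, top 12.5 mm above the deck. Four spring clips under the lips bear on the ears: pushing in takes 8 to 15 N. Back stop, 14 mm high, at the -y end.
- entry (a point): Point on the deck at the bracket's open end, shaker frame (0, 62, 95) mm, 97 mm in +y of home. A block set down with its origin here stands flat on the deck, its ears just short of the rails, which run from shaker y -80 to +8 mm and then flare outward, 12.5 mm high, to y +32 mm, 62 mm off the middle.
- lever_pivot (a point): Point on the clamp lever's upright axis, 185 mm above the bench; the axis stands 68 mm to the -x side of the bracket's middle line, abreast of home (shaker frame -68, -35). Fixed on the shaker. The hub round it is 33 mm thick, its top 2 mm above this point.
- lever_grip (a point): Point in the middle of the grey clamp lever's arm, 78 mm out from the pivot, 185 mm above the bench: a level round bar 15 mm thick from 34 mm out, its end 101 mm from the axis, free all round and beneath. At the start it points from the pivot to the shaker's -x side, within 65 degrees either way.
- clamp_screw (a joint): Clamp screw, rad, grows clockwise seen from above as it tightens, turning a latch foot in over the block's near ear; starts at 0.1 to 0.8, comes up hard (tight) at 1.70, stays where left. Running it takes about 0.07 N m (1 N at lever_grip). The lever sits on splines at a different angle each time, so the bearing where it comes tight varies by 20 degrees either way.
- clamp_lever (a joint): Slip of the lever's clutch, rad; 0 while it drives the screw. With the screw tight the lever gives under rising force up to 0.5 N m (6 to 8 N at lever_grip) at 0.09, clicks at 0.17 and jumps ahead by itself to rest at 0.35 (20 degrees). Pushed on, it clicks again at 0.52. From above, a steel lug on the collar hides under the arm before the click and sticks out 20 degrees behind it after.
- tip_box_open: Bystander: open translucent tip box, 85 x 122 mm, 62 mm high with tips to 75 mm, raised lid along its +x side 142 mm high; origin centre of underside.
- tip_box_shut: Bystander: shut translucent tip box, 87 x 124 x 90 mm; origin centre of underside.
- reagent_bottle: Bystander: amber bottle, 56 mm thick, 150 mm tall, standing about 30 mm off the end of the block that looks to the shaker; origin centre of underside.
- wash_bottle: Bystander: white bottle, 68 mm thick, 205 mm tall; origin centre of underside.
- dish_stack: Bystander: three shallow clear dishes stacked, 90 mm across, 44 mm high; origin centre of underside.
- tube_rack: Bystander: white rack of capped tubes, 90 x 200 mm, 120 mm tall; origin centre of underside.
- reservoir: Bystander: white trough, 75 x 130 x 35 mm; origin centre of underside.
There are look-alikes about, which are no part of the job. Leave any green or turquoise look-alike of the block alone.

How it is judged (in metres and radians):
On the way, in this order (a step that is already met when the one before it is completed fails the run):
1. the block is fully home in the bracket, flat on the deck (horizontal distance between block and home below 0.003 m and z of block in the frame of home below 0.0025 m and angle between block's own z axis and vertical below 0.03 rad and angle between the y axis of block and the y axis of shaker, either way round below 0.05 rad), for 0.2 s.
2. the clamp is tight and its clutch has clicked once (value of joint clamp_screw above 1.65 rad and value of joint clamp_lever above 0.28 rad), for 0.1 s.
At the end, for the whole second after the job is handed in: The block rests home in the bracket (within 3 mm of site home, 2.5 mm of the deck, level within 0.03 rad, in line with the rails within 0.05 rad), the clamp screw is tight (above 1.65 rad) and the clutch rests one tooth on (slip 0.28 to 0.42 rad): clicked once, not twice (all of step 1 and all of step 2 and value of joint clamp_lever below 0.42 rad and linear speed of block below 0.01 m/s); the robot touches nothing.
It fails at once if the clutch clicks a second time (value of joint clamp_lever above 0.54 rad).
It fails at once if the block is tipped by more than 0.4 rad (angle between block's own z axis and vertical above 0.4 rad).
It fails at once if the block is dropped on or rammed into the shaker (over 100 N) (contact force between block and shaker above 100 N).
It fails at once if a bystander is moved by more than 20 mm or knocked over (distance of any of tip_box_open, tip_box_shut, reagent_bottle, wash_bottle, dish_stack, tube_rack, reservoir from where it was at the start of the episode above 0.02 m or angle between any of tip_box_open, tip_box_shut, reagent_bottle, wash_bottle, dish_stack, tube_rack, reservoir's own z axis and vertical above 0.3 rad).
It also fails if it takes over 64 s, if anything falls off the work surface, if the arm or the gripper's body presses on something with over 40 N, if the wrist force passes 120 N, or if a joint passes its speed limit or range.

## Working session

There is one attempt and no reset: what is moved stays moved. The work goes in short steps, Python scripts to look and compute and a tool call to move; the robot and the scene stay as the last step left them, time stands still between calls to the robot, and variables do not carry over. Pictures are saved under pics/ and viewed, and the job is handed in when it is done.

Besides the shell and the picture viewer there is one more tool, called after "Emit:" as name(argument=value, ...), one argument or row to a line, values as JSON. carry_out: Moves the arm, as the interface text tells. Its arguments: {"type":"object","properties":{"moves":{"type":"string"}},"required":["moves"]}

```bash
mkdir -p pics; ls; cat > h.py <<'E'
import numpy as np, cv2, pickle
from plant import ctrl
def snap(n,f,crop=None,scale=1):
    s=ctrl.snapshot(n); save(s,f,crop,scale); return s
def save(s,f,crop=None,scale=1,pts=[]):
    im=cv2.cvtColor(np.array(s["image"]),cv2.COLOR_RGB2BGR).copy()
    for (r,c) in pts: cv2.circle(im,(int(c),int(r)),2,(0,0,255),-1)
    if crop: l,t,r,b=crop; im=im[t:b,l:r]
    if scale!=1: im=cv2.resize(im,None,fx=scale,fy=scale,interpolation=cv2.INTER_CUBIC)
    cv2.imwrite("pics/"+f,im)
def ray(s,u,v,z):
    K,R,t=map(np.array,(s["K"],s["R"],s["t"])); o=-R.T@t
    d=R.T@np.linalg.solve(K,[u,v,1.]); return o+d*(z-o[2])/d[2]
def proj(s,X):
    K,R,t=map(np.array,(s["K"],s["R"],s["t"])); p=K@(R@np.array(X)+t); return p[:2]/p[2]
E
python3 - <<'E'
from h import *
print(ctrl.get_obs())
for n in ("scene","top","wrist"):
    s=snap(n,n+"0.png",scale=1.5); pickle.dump(s,open(n+"0.pkl","wb"))
    print(n,-np.array(s["R"]).T@s["t"])
    for l in ("block","shaker","home","entry","lever_pivot","lever_grip","reagent_bottle"):
        m=ctrl.mark_of(s,l); print(l,[(np.round(x["at"]).tolist(),round(x["confidence"],2)) for x in m])
E
```

```text
pics
{'clock': 0.0, 'joint_pos': array([ 9.18501667e+01,  2.05913837e+01,  6.34712902e-01, -2.01627510e-02,
       -7.01362502e+01, -1.65077742e+01]), 'qvel': array([-0.00050926, -0.00402574, -0.01528433, -0.03481764, -0.01852755,
        0.00925634]), 'tau': array([-7.98453984e-04, -5.82710838e+01,  2.93055135e+01,  6.99728161e+00,
        6.98360396e-03, -1.62211750e-04]), 'tool_pos': array([0.17074498, 0.65285024, 0.40373003]), 'orientation': array([ 1.79905523e+02, -8.23256225e-03, -1.46644670e+01]), 'force': array([0.37990768, 0.19412953, 0.35976378]), 'moment': array([ 0.00805598, -0.01412342,  0.07388836]), 'opening': 0.0876213300076722}
scene [ 1.56954805 -0.79875801  1.14291376]
block [([180.0, 263.0], 0.95), ([148.0, 317.0], 0.93), ([180.0, 316.0], 0.75), ([167.0, 292.0], 0.75), ([212.0, 342.0], 0.64)]
shaker [([239.0, 236.0], 0.66)]
home [([222.0, 225.0], 0.9), ([289.0, 143.0], 0.35)]
entry [([209.0, 250.0], 0.98)]
lever_pivot [([188.0, 212.0], 0.62), ([222.0, 224.0], 0.5), ([210.0, 344.0], 0.33)]
lever_grip [([186.0, 186.0], 0.74)]
reagent_bottle [([195.0, 295.0], 0.78), ([213.0, 342.0], 0.68)]
top [0.37183968 0.00808194 1.51924881]
block [([258.0, 123.0], 0.83), ([238.0, 169.0], 0.8), ([232.0, 210.0], 0.71), ([199.0, 171.0], 0.61)]
shaker [([183.0, 289.0], 0.64)]
home [([179.0, 298.0], 0.94)]
entry [([180.0, 274.0], 0.98)]
lever_pivot [([196.0, 304.0], 0.57), ([148.0, 187.0], 0.44), ([230.0, 380.0], 0.37)]
lever_grip [([193.0, 200.0], 0.69), ([213.0, 318.0], 0.45), ([178.0, 298.0], 0.44)]
reagent_bottle [([193.0, 202.0], 0.6)]
wrist [0.24732847 0.63291864 0.38458897]
block []
shaker []
home []
entry []
lever_pivot []
lever_grip []
reagent_bottle []
```

View pics/scene0.png

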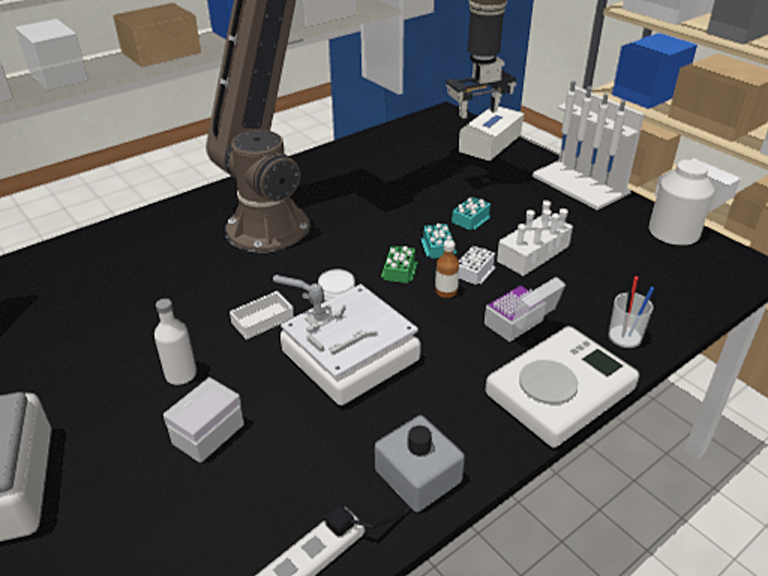

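View pics/top0.png

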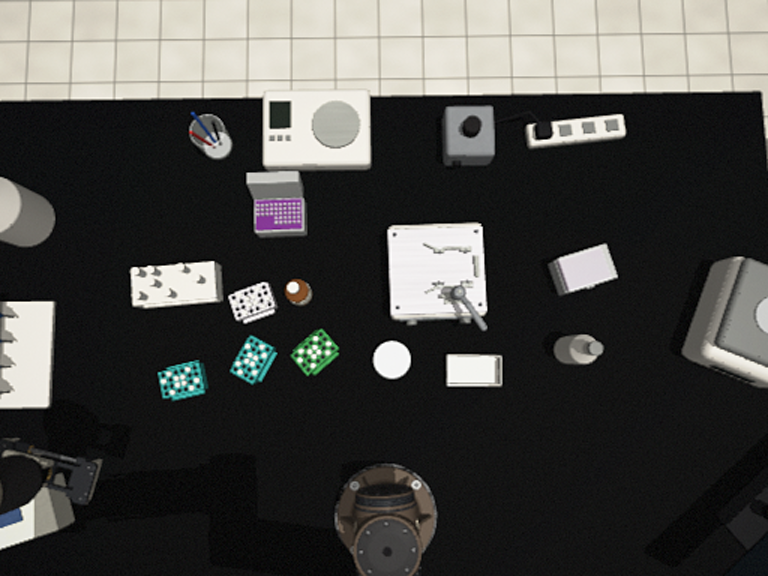

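View pics/wrist0.png

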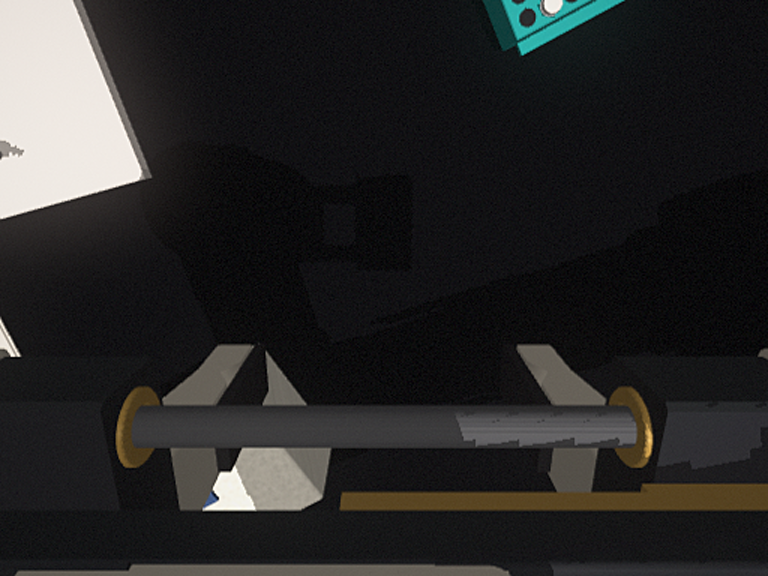

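Candidates for the block in the top view (512x384 px): a pale block at (168,200), two turquoise blocks at (121,253) and (169,239), a green one at (210,234), and the larger white rack at (117,190). The description fits the bare, pale one beside the amber bottle. I'll check that in a close crop.

```bash
python3 - <<'E'
from h import *
s=pickle.load(open("top0.pkl","rb"))
save(s,"top_crop.png",(140,170,240,270),7)
save(s,"top_shk.png",(250,140,335,225),8)
s=ctrl.snapshot("top")
pickle.dump(s,open("top1.pkl","wb"))
print(s["K"])
for l in ("block","shaker","lever_grip","lever_pivot","reagent_bottle"):
    for x in ctrl.trace(s,l)[:4]:
        m=np.array(x["region"]).astype(np.uint8); 
        pts=np.argwhere(m)[:,::-1].astype(np.float32)
        print(l,x["confidence"],np.round(x["extent"],1),m.sum(),cv2.minAreaRect(pts))
E
```

```text
[[405.17899597   0.         253.08923759]
 [  0.         405.17899597 194.75413093]
 [  0.           0.           1.        ]]
block 0.96 [154.  222.7 184.4 254.8] 586 ((169.2769317626953, 239.51541137695312), (21.830110549926758, 28.652021408081055), 29.744882583618164)
block 0.72 [196.4 221.5 224.6 251.2] 577 ((210.28233337402344, 234.32940673828125), (21.69304656982422, 28.20096206665039), 49.398704528808594)
block 0.68 [156.  187.7 185.3 216.3] 588 ((168.5, 201.50001525878906), (21.50348663330078, 28.46049690246582), 71.56504821777344)
block 0.62 [105.8 242.6 140.7 267.1] 663 ((122.02622985839844, 253.11148071289062), (22.789413452148438, 31.378385543823242), 76.75948333740234)
shaker 0.71 [259.2 150.9 322.  220.7] 4085 ((291.0, 183.0), (70.0, 64.0), 90.0)
lever_grip 0.59 [301.6 194.9 326.4 221. ] 134 ((314.0277099609375, 203.5293731689453), (33.3618278503418, 8.522210121154785), 46.63658142089844)
lever_pivot 0.5 [301.6 192.4 324.1 220.9] 176 ((314.0805358886719, 204.5065460205078), (33.63962173461914, 8.686107635498047), 49.63546371459961)
lever_pivot 0.23 [298.2 234.6 334.2 257.9] 764 ((316.0, 246.5), (21.0, 36.0), 90.0)
reagent_bottle 0.54 [191.3 186.3 206.  201.3] 236 ((199.0, 194.49998474121094), (17.677669525146484, 14.849241256713867), 45.0)
reagent_bottle 0.33 [296.9 233.1 334.2 257.3] 775 ((315.5, 245.5), (21.0, 37.0), 90.0)
```

```bash
python3 - <<'E'
from h import *
s=pickle.load(open("scene0.pkl","rb"))
save(s,"scene_crop.png",(240,110,360,220),6)
save(s,"scene_shk.png",(170,170,300,270),6)
E
```

```text
(no output)
```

View pics/top_crop.png

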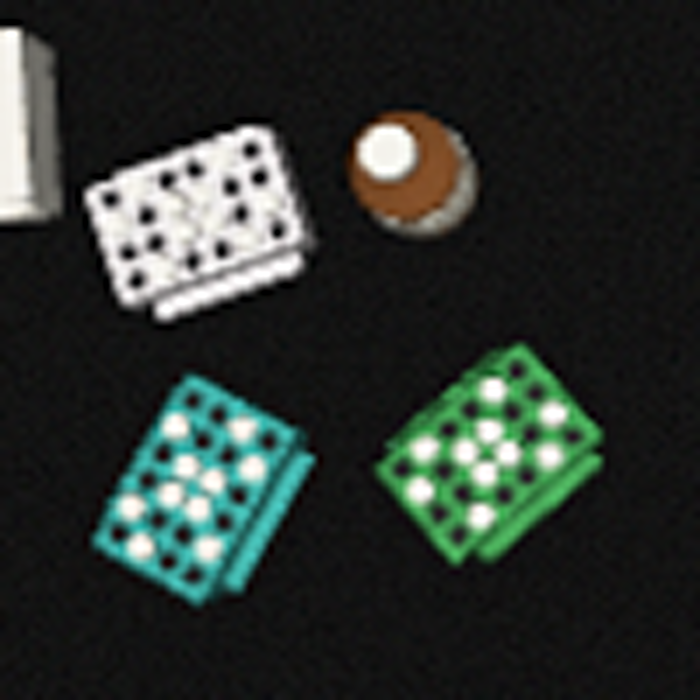

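View pics/top_shk.png

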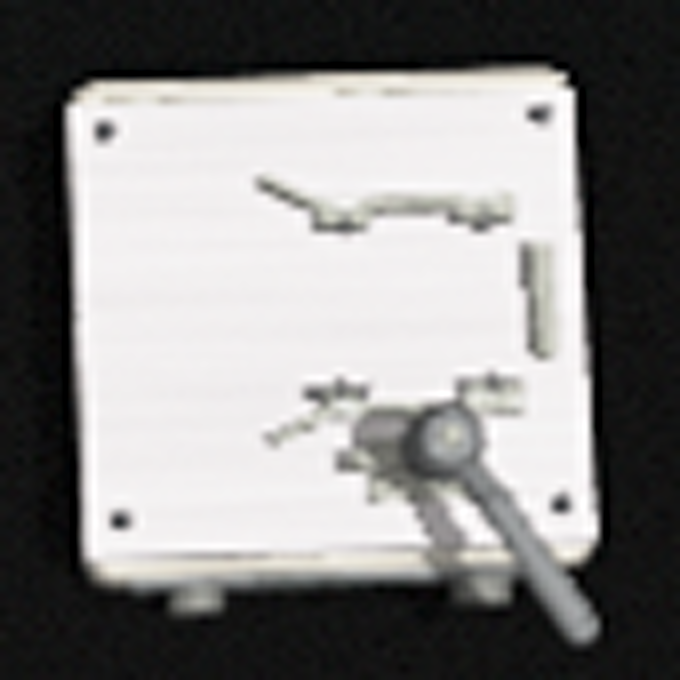

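View pics/scene_shk.png

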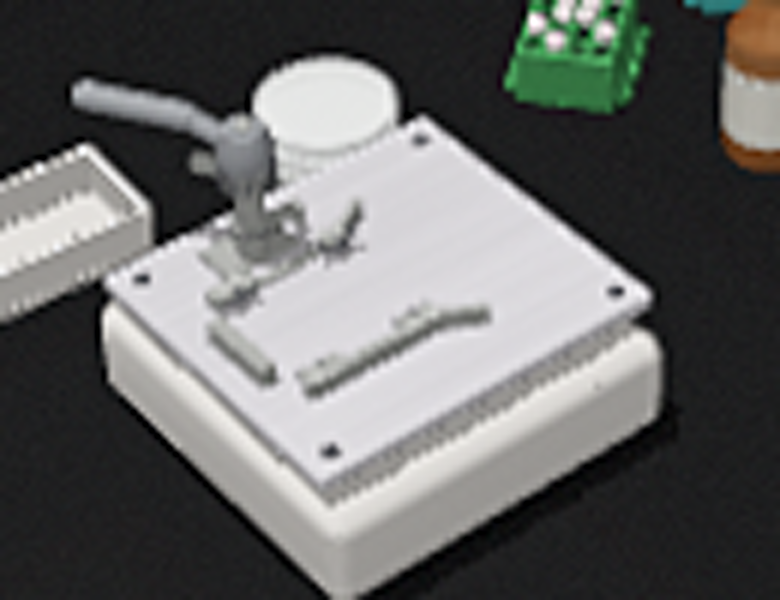

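View pics/scene_crop.png

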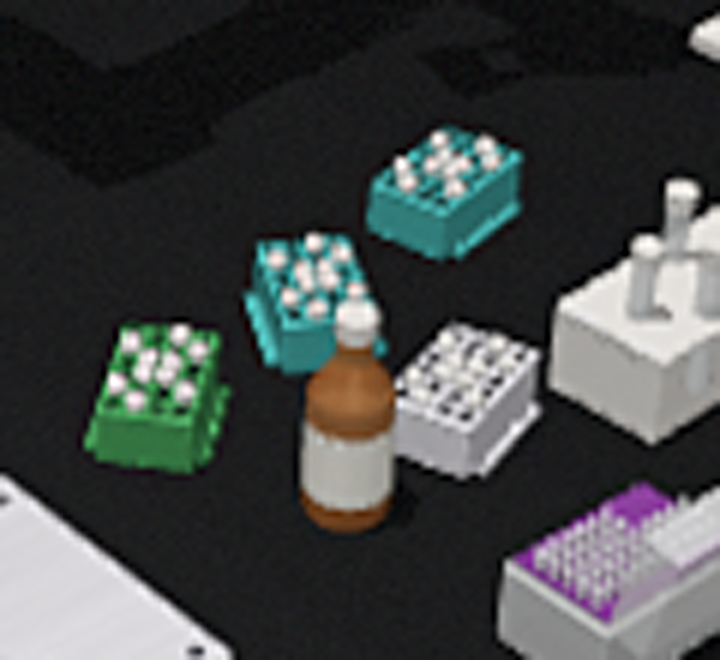

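```bash
python3 - <<'E'
from h import *
s=pickle.load(open("top1.pkl","rb"))
f=lambda c,o,k,z:np.array([ray(s,o[0]+u/k-.5,o[1]+v/k-.5,z)[:2] for u,v in c])
B=f([(88,185),(260,128),(310,240),(125,305)],(140,170),7,.04); print(B.round(4),B.mean(0)); 
print("sides",np.linalg.norm(np.roll(B,-1,0)-B,axis=1))
d=B[0]+B[3]-B[1]-B[2]; print("yaw of y axis",np.degrees(np.arctan2(d[1],d[0])))
D=f([(104,130),(540,114),(562,503),(120,520)],(250,140),8,.095); print(D.round(4),D.mean(0)); print(np.linalg.norm(np.roll(D,-1,0)-D,axis=1))
d=D[0]+D[3]-D[1]-D[2]; print("shaker y bearing",np.degrees(np.arctan2(d[1],d[0])))
d=D[0]+D[1]-D[2]-D[3]; print("shaker x bearing",np.degrees(np.arctan2(d[1],d[0])))
for n,(r,c) in dict(home=(179,298),entry=(180,274)).items(): print(n,ray(s,c,r,.095))
for n,(c,r) in dict(piv=(445,438),end=(585,630)).items(): print(n,ray(s,250+c/8-.5,140+r/8-.5,.185))
print("bottle",ray(s,140+387/7,170+150/7,.15))
w=pickle.load(open("wrist0.pkl","rb")); print(np.round(w["R"],4),w["t"],w["K"])
o=ctrl.get_obs();print(o["tool_pos"])
E
```

```text
[[0.5393 0.3758]
 [0.5681 0.2857]
 [0.5086 0.2592]
 [0.476  0.3556]] [0.5230028  0.31906674]
sides [0.09452237 0.06516097 0.10179936 0.0664564 ]
yaw of y axis 108.27699985641448
[[ 0.672  -0.0308]
 [ 0.6765 -0.2259]
 [ 0.5017 -0.23  ]
 [ 0.497  -0.0349]] [ 0.58680627 -0.13037941]
[0.19518323 0.17485555 0.19521652 0.17508724]
shaker y bearing 91.35949305141332
shaker x bearing 1.3462587818864535
home [ 0.58619138 -0.15546226  0.095     ]
entry [ 0.58381405 -0.07012132  0.095     ]
piv [ 0.52123551 -0.16737843  0.185     ]
end [ 0.44090568 -0.22271793  0.185     ]
bottle [0.54013957 0.20157789 0.15      ]
[[-2.534e-01 -9.673e-01 -3.000e-04]
 [-9.241e-01  2.420e-01  2.957e-01]
 [-2.860e-01  7.520e-02 -9.553e-01]] [ 0.67504027 -0.03835209  0.39053272] [[311.12824619   0.         255.66307538]
 [  0.         311.12824619 191.14208723]
 [  0.           0.           1.        ]]
[0.17080945 0.65301958 0.40466649]
```

The top and scene crops show that the block is the pale one: top-view (168,200), white caps on bare metal, an ear strip on its -x side, the amber bottle at (196,191). I estimate the block at about (0.523, 0.319) with its y axis at 108°. Its sides measure 65 x 98 mm, against 64 x 100 given. The shaker is yawed about 1.4°, and the lever points at about 215°. I'll move over the block for a close look.

Emit:
carry_out(
  moves="0.0876 0.409 0.209 0 0 0 1.0; 0.0876 0.409 0.209 0 0 0 1.0; 0.0876 0.409 0.209 0 0 0 1.0; 0.0876 0.409 0.209 0 0 0 1.0; 0.0876 0.409 0.209 0 0 0 1.0; 0.0876 0.409 0.209 0 0 0 1.0; 0.0876 0.409 0.209 0 0 0 1.0; 0.0876 0.409 0.209 0 0 0 1.0; 0.0876 0.409 0.209 0 0 0 1.0; 0.0876 0.409 0.209 0 0 0 1.0; 0.0876 0.409 0.209 0 0 0 1.0; 0.0876 0.409 0.209 0 0 0 1.0; 0.0876 0.409 0.209 0 0 0 1.0",
)

```text
clock: 2.8
tool_pos: [0.5129, 0.3481, 0.4047]
orientation: [-180.0, 0.0, -71.9]
force: [0.0, -0.3, -0.2]
opening: 0.0876
```

```bash
python3 - <<'E'
from h import *
o=ctrl.get_obs(); print(o["clock"],o["tool_pos"],o["orientation"],o["joint_pos"].round(1),np.abs(o["qvel"]).max())
s=snap("wrist","w1.png",scale=1.5); pickle.dump(s,open("w1.pkl","wb"))
print([(x["at"],x["confidence"]) for x in ctrl.mark_of(s,"block")])
E
```

```text
2.8 [0.51287904 0.34813726 0.40473894] [-1.79996037e+02  1.24786089e-02 -7.18815501e+01] [ 52.2  15.4  -6.7  -0.  -67.9 -34.1] 0.44729559832850374
[([292.0, 345.2], 0.9), ([47.1, 404.4], 0.84), ([140.2, 256.6], 0.66)]
```

View pics/w1.png

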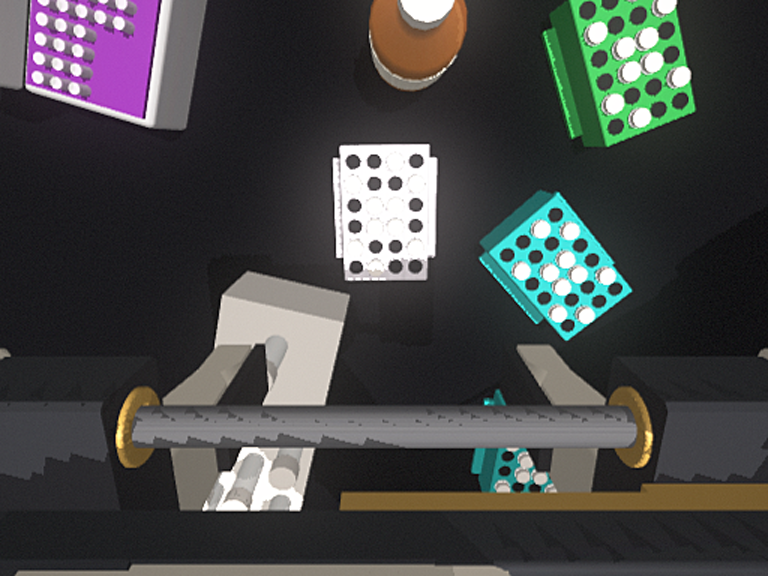

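The close view confirms it: bare aluminium, white caps, upright at px (385,210) of the 1.5x picture, with the tube rack close by at lower left. Next I'll take exact corners, and check the rack's clearance to the gripper body.

```bash
python3 - <<'E'
from h import *
s=pickle.load(open("w1.pkl","rb"))
save(s,"w1b.png",(205,85,305,195),5)
save(s,"w1r.png",(120,170,240,345),3)
t=pickle.load(open("top1.pkl","rb"))
save(t,"t1r.png",(75,165,215,225),5)
E
```

```text
(no output)
```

View pics/w1b.png

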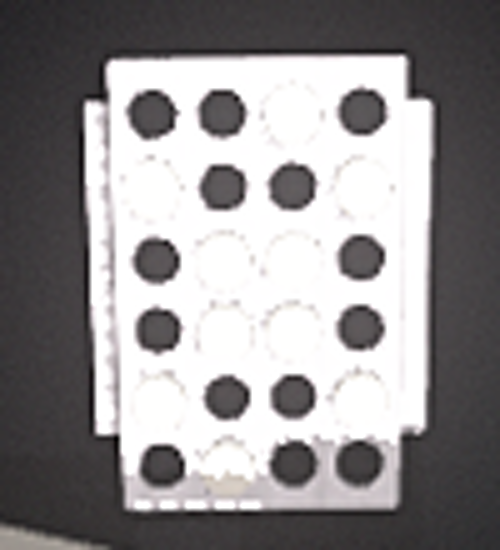

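View pics/w1r.png

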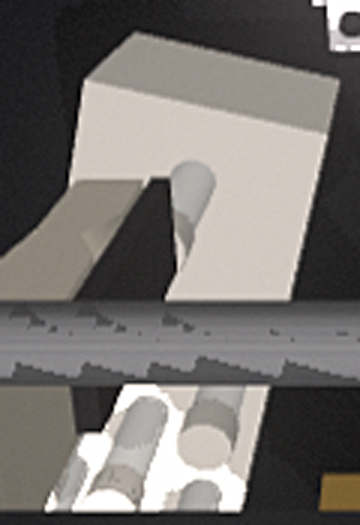

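View pics/t1r.png

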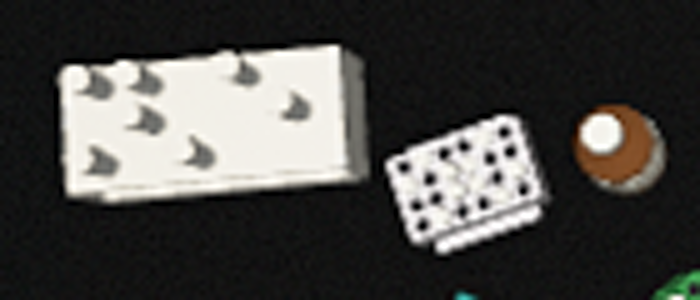

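```bash
python3 - <<'E'
from h import *
s=pickle.load(open("w1.pkl","rb")); t=pickle.load(open("top1.pkl","rb"))
B=np.array([ray(s,205+u/5-.5,85+v/5-.5,.04)[:2] for u,v in [(107,57),(407,57),(400,508),(125,509)]])
print(B.round(4),B.mean(0)); print(np.linalg.norm(np.roll(B,-1,0)-B,axis=1))
d=B[3]+B[2]-B[0]-B[1]; b=np.degrees(np.arctan2(d[1],d[0])); print("y bearing",b)
d=B[1]+B[2]-B[0]-B[3]; print("side bearing",np.degrees(np.arctan2(d[1],d[0])))
# ears z=.006
E=np.array([ray(s,205+u/5-.5,85+v/5-.5,.006)[:2] for u,v in [(85,100),(433,100),(426,430),(97,434)]]); print("ears",E.mean(0),np.linalg.norm(np.roll(E,-1,0)-E,axis=1))
c=B.mean(0); yy=np.array([np.cos(np.radians(b)),np.sin(np.radians(b))]); xx=np.array([yy[1],-yy[0]])
lo=lambda p:(np.round([(p[:2]-c)@xx,(p[:2]-c)@yy],4))
print("rack bottom corners (block frame)",[lo(ray(s,u-.5,v-.5,0)) for u,v in [(165.7,180.7),(233.3,196.7)]])
def tri(pairs):
    P=[np.array(q["K"])@np.c_[np.array(q["R"]),q["t"]] for q,_ in pairs]
    X=cv2.triangulatePoints(P[0],P[1],np.array(pairs[0][1],float).reshape(2,1),np.array(pairs[1][1],float).reshape(2,1)); return (X[:3]/X[3]).ravel()
for a,bb in [((147.2,196.2),(143.5,173.5)),((228.8,213.8),(144.5,200.5))]:
    X=tri([(s,a),(t,bb)]); print("rack top",X.round(3),lo(X))
for u,v in [(297,100)]: X=ray(t,75+u/5,165+v/5,.12); print("tube",X,lo(X))
X=ray(t,75+602/5,165+133/5,.15);print("bottle",X,lo(X))
E
```

```text
[[0.5664 0.2831]
 [0.506  0.2633]
 [0.4739 0.3576]
 [0.5342 0.3775]] [0.52013762 0.32037562]
[0.06354841 0.09953012 0.0634761  0.09979161]
y bearing 108.83186103079265
side bearing -161.79136375069123
ears [0.52002867 0.3202541 ] [0.08162849 0.07941172 0.08218947 0.08045164]
rack bottom corners (block frame) [array([0.1175, 0.0521]), array([0.0317, 0.0747])]
rack top [0.613 0.396 0.089] [0.1121 0.0418]
rack top [0.523 0.401 0.056] [0.0286 0.0753]
tube [0.56940846 0.41794135 0.12      ] [0.0781 0.0764]
bottle [0.5395463  0.20118804 0.15      ] [-0.0201 -0.1191]
```

The block's centre is at (0.520, 0.320) with its y axis at 108.5°. The faces measure 63.5 x 99.7 mm and the ears 82 x 80, so it matches the description. I'll grip 12 mm towards its +y end with the fingertips 16 mm above its underside, so they clear the rails later.

Emit:
carry_out(
  moves="0.0876 0.0166 0.002 0.04 0 0 -0.007; 0.0876 0.0166 0.002 0.09 0 0 -0.007; 0.0876 0.0166 0.002 0.135 0 0 -0.007; 0.0876 0.0166 0.002 0.17 0 0 -0.007; 0.0876 0.0166 0.002 0.195 0 0 -0.007; 0.0876 0.0166 0.002 0.207 0 0 -0.007; 0.0876 0.0166 0.002 0.2105 0 0 -0.007; 0.0876 0.0166 0.002 0.2105 0 0 -0.007; 0.0876 0.0166 0.002 0.2105 0 0 -0.007",
)

```text
clock: 3.8
tool_pos: [0.5172, 0.3316, 0.1957]
orientation: [-179.9, 0.1, -71.5]
force: [0.1, 0.2, 1.1]
opening: 0.0879
```

```bash
python3 - <<'E'
from h import *
o=ctrl.get_obs(); print(o["clock"],o["tool_pos"],o["orientation"],o["force"],np.abs(o["qvel"]).max())
s=snap("scene","s2.png",(230,50,380,210),4.5)
s=snap("wrist","w2.png",scale=1.2)
E
```

```text
3.8 [0.51722348 0.33160199 0.19569385] [-1.79876002e+02  6.09448229e-02 -7.15180115e+01] [0.07023207 0.23776756 1.10518962] 0.42820405943547585
```

View pics/s2.png

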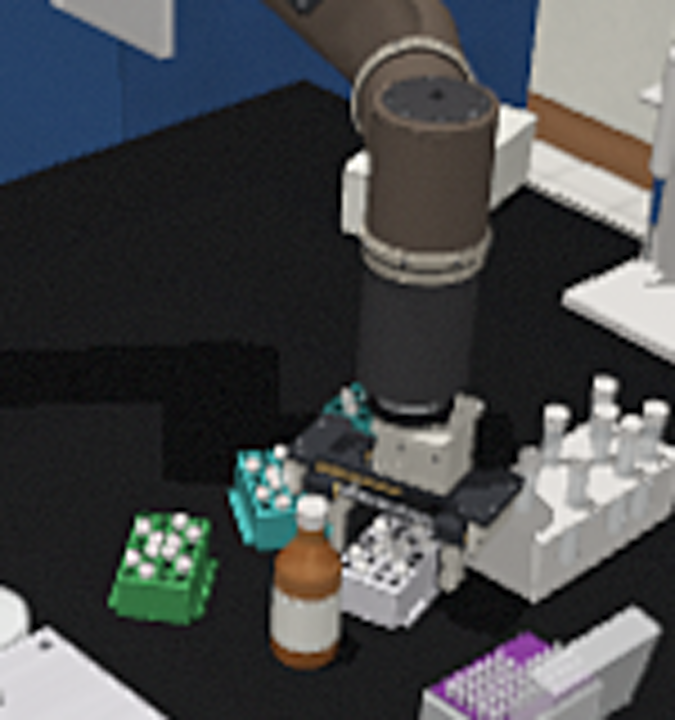

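View pics/w2.png

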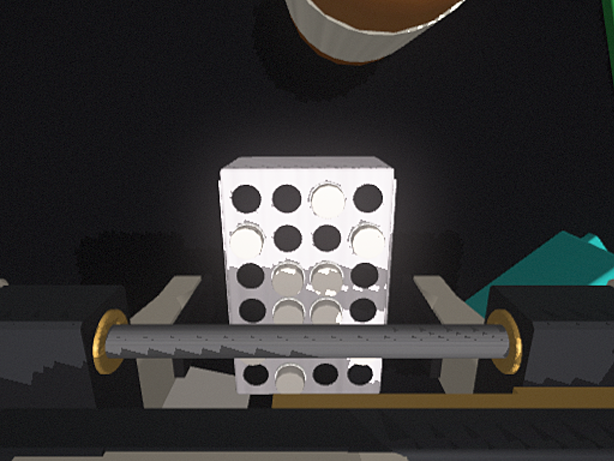

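The wrist picture shows the jaws straddling the block evenly, fingers at px (165,340) and (440,340). Now I'll close.

Emit:
carry_out(
  moves="0 0 0 0.0005 0 0 0; 0 0 0 0.0005 0 0 0; 0 0 0 0.0005 0 0 0; 0 0 0 0.0005 0 0 0; 0 0 0 0.0005 0 0 0; 0 0 0 0.0005 0 0 0; 0 0 0 0.0005 0 0 0",
)

```text
clock: 4.6
tool_pos: [0.517, 0.331, 0.1939]
orientation: [-180.0, 0.0, -71.5]
force: [-0.0, -0.6, 2.3]
opening: 0.0637
```

Emit:
carry_out(
  moves="0 0 0 -0.01 0 0 0; 0 0 0 -0.03 0 0 0; 0 0 0 -0.06 0 0 0; 0 0 0 -0.09 0 0 0; 0 0 0 -0.12 0 0 0; 0 0 0 -0.15 0 0 0; 0 0 0 -0.175 0 0 0; 0 0 0 -0.19 0 0 0; 0 0 0 -0.195 0 0 0; 0 0 0 -0.195 0 0 0",
)

```text
clock: 5.6
tool_pos: [0.5165, 0.3307, 0.3888]
orientation: [180.0, 0.0, -71.6]
force: [0.3, 0.7, -4.5]
opening: 0.0638
```

```bash
python3 - <<'E'
from h import *
o=ctrl.get_obs(); print(o["clock"],o["tool_pos"],o["orientation"],o["force"],o["moment"],o["opening"])
s=snap("wrist","w3.png",scale=1.2)
s=snap("scene","s3.png",(210,20,360,180),4.5)
E
```

```text
5.6 [0.51653774 0.330746   0.38880547] [ 1.79992312e+02  2.94375639e-02 -7.15594080e+01] [ 0.27365136  0.70041212 -4.50543005] [ 0.05259451  0.05026332 -0.00204004] 0.0638030741125255
```

View pics/w3.png

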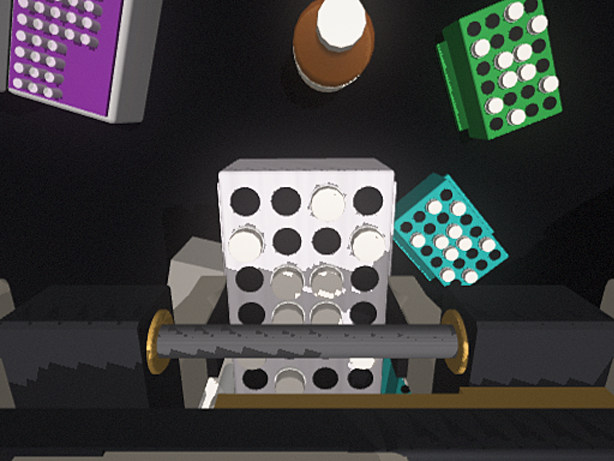

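View pics/s3.png

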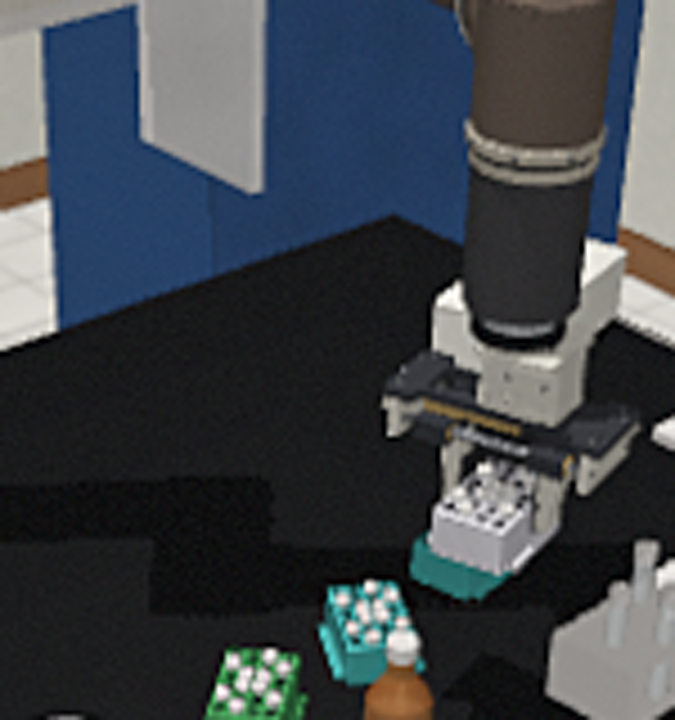

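The block is held level: its front edge sits in the wrist picture at the same row (~170) as before the lift, and the load reads 4.5 N. I'll carry it towards the shaker.

Emit:
carry_out(
  moves="0 0.010 0.001 0 0 0 0.01; 0 0.035 0.004 0 0 0 0.03; 0 0.07 0.008 0 0 0 0.06; 0 0.105 0.013 0 0 0 0.09; 0 0.14 0.017 0 0 0 0.12; 0 0.175 0.022 0 0 0 0.15; 0 0.21 0.026 0 0 0 0.18; 0 0.245 0.030 0 0 0 0.21; 0 0.28 0.035 0 0 0 0.24; 0 0.31 0.039 0 0 0 0.265; 0 0.335 0.042 0 0 0 0.285; 0 0.355 0.044 0 0 0 0.295; 0 0.3655 0.0455 0 0 0 0.3; 0 0.3655 0.0455 0 0 0 0.3; 0 0.3655 0.0455 0 0 0 0.3",
)

```text
clock: 7.2
tool_pos: [0.5892, -0.0303, 0.3881]
orientation: [179.9, 0.0, -88.8]
force: [-0.4, -0.3, -4.7]
opening: 0.0639
```

```bash
python3 - <<'E'
from h import *
o=ctrl.get_obs(); print(o["clock"],o["tool_pos"],o["orientation"],o["force"],o["opening"])
s=snap("wrist","w4.png",scale=1.5); pickle.dump(s,open("w4.pkl","wb"))
for l in ("home","entry","lever_pivot","lever_grip","shaker"):
    print(l,[(np.round(x["at"],1).tolist(),round(x["confidence"],2)) for x in ctrl.mark_of(s,l)])
E
```

```text
7.2 [ 0.58915678 -0.03025351  0.38811727] [ 1.79947398e+02  1.61736166e-03 -8.87760810e+01] [-0.37331802 -0.29938397 -4.71078903] 0.06386543981897494
home [([21.7, 257.6], 0.81)]
entry [([146.8, 260.1], 0.78)]
lever_pivot []
lever_grip []
shaker [([74.2, 256.3], 0.55)]
```

View pics/w4.png

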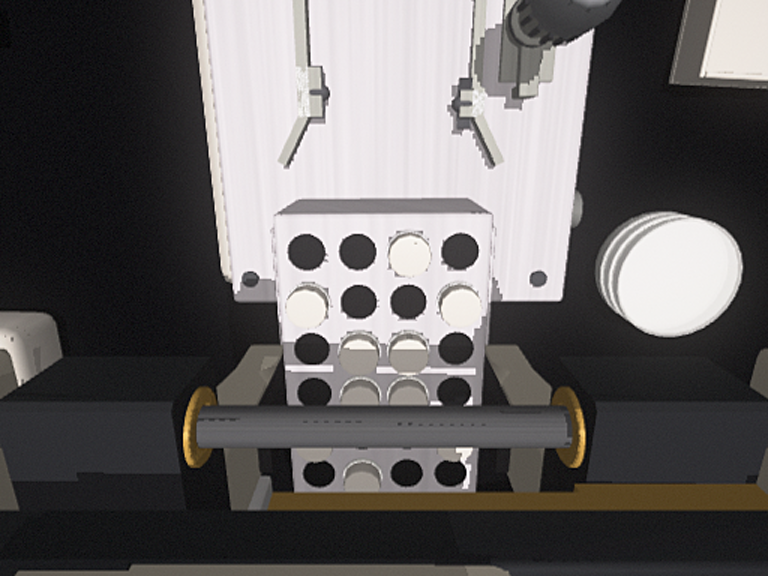

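```bash
python3 - <<'E'
from h import *
s=pickle.load(open("w4.pkl","rb"))
save(s,"w4a.png",(180,0,340,115),5)
save(s,"w4b.png",(130,170,400,215),2.9)
E
```

```text
(no output)
```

View pics/w4a.png

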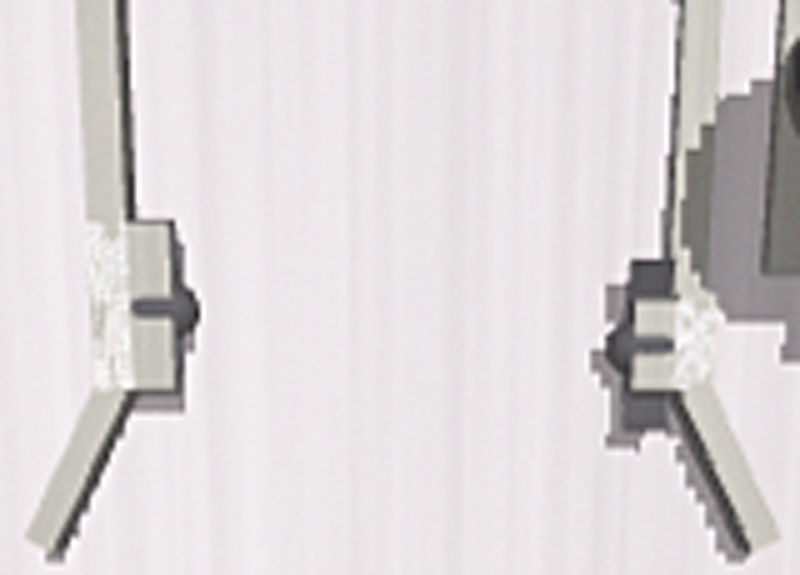

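View pics/w4b.png

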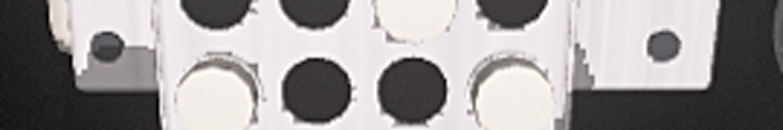

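```bash
python3 - <<'E'
from h import *
s=pickle.load(open("w4.pkl","rb"))
a=lambda u,v,z:ray(s,180+u/5-.5,v/5-.5,z)[:2]
b=lambda u,v,z:ray(s,130+u/2.9-.5,170+v/2.9-.5,z)[:2]
zt=.1075
LI,RI=a(175,388,zt),a(632,388,zt); print("lips",LI,RI,np.linalg.norm(LI-RI),"mid",(LI+RI)/2)
LW,RW=a(130,388,zt),a(676,388,zt); print("walls inner",np.linalg.norm(LW-RW),(LW+RW)/2)
d=LI-RI; print("x bearing",np.degrees(np.arctan2(d[1],d[0])))
F=(a(42,548,zt)+a(762,548,zt))/2; print("flare",F,np.linalg.norm(a(42,548,zt)-a(762,548,zt)))
d=a(40,548,zt)-a(764,548,zt); print("x bearing",np.degrees(np.arctan2(d[1],d[0])))
# rail outer edge directions
for p,q in [((130,388),(122,0)),((676,388),(681,0)),((90,390),(77,0))]:
    d=a(*p,zt)-a(*q,zt); print("y bearing",np.degrees(np.arctan2(d[1],d[0])))
DL,DR=b(78,90,.095),b(714,90,.095); print("deck",DL,DR,np.linalg.norm(DL-DR)); d=DL-DR; print(np.degrees(np.arctan2(d[1],d[0])))
SL,SR=b(107,46,.095),b(663,46,.095); print("screws",SL,SR,np.linalg.norm(SL-SR)); d=SL-SR; print(np.degrees(np.arctan2(d[1],d[0])))
for n,(r,c) in dict(home=(21.7,257.6),entry=(146.8,260.1)).items(): print(n,ray(s,c,r,.095))
E
```

```text
lips [ 0.62211312 -0.12289415] [ 0.55018846 -0.12440271] 0.07194047792999252 mid [ 0.58615079 -0.12364843]
walls inner 0.08595077309500658 [ 0.5862297  -0.12364677]
x bearing 1.201551140389855
flare [ 0.58577791 -0.0992734 ] 0.11668874113535876
x bearing 1.20208231039066
y bearing 89.7183475286579
y bearing 93.6401373335846
y bearing 90.05532379557563
deck [ 0.67952856 -0.01466453] [ 0.47616766 -0.01893779] 0.2034057944575242
1.2037888526321854
screws [ 0.66931566 -0.02953378] [ 0.49421194 -0.03321233] 0.17514236071993006
1.2034842350622277
home [ 0.58907156 -0.16515137  0.095     ]
entry [ 0.58462281 -0.06664446  0.095     ]
```

```bash
python3 - <<'E'
from h import *
s=pickle.load(open("w4.pkl","rb"))
save(s,"w4c.png",(175,125,335,240),5)
E
```

```text
(no output)
```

View pics/w4c.png

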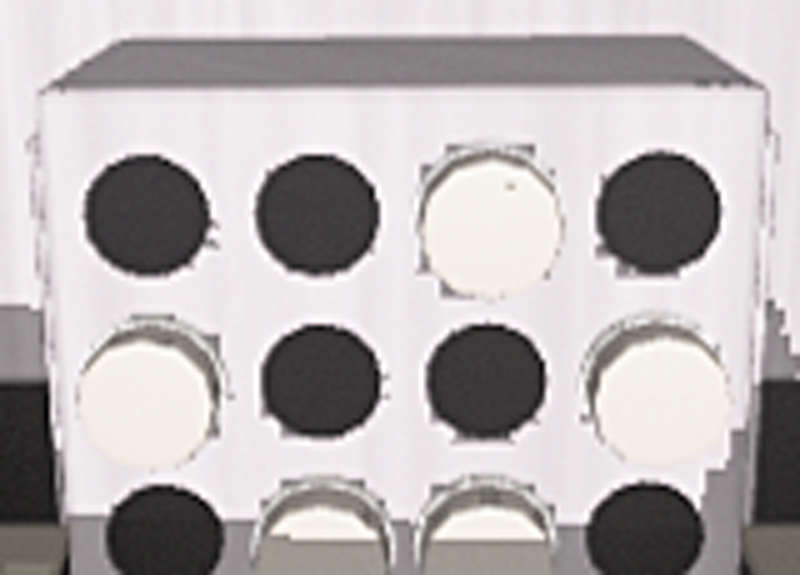

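```bash
python3 - <<'E'
from h import *
from scipy.spatial.transform import Rotation as Ro
s=pickle.load(open("w4.pkl","rb"))
a=lambda u,v,z:ray(s,175+u/5-.5,125+v/5-.5,z)
p=np.array([.58916,-.03025,.38812]); R=Ro.from_euler('xyz',[179.95,0,-88.78],degrees=True).as_matrix()
zt=p[2]-.154
A,B=a(40,88,zt),a(763,87,zt); print(np.linalg.norm(A-B)); 
for x in (A,B,(A+B)/2): print("tool frame top front",(R.T@(x-p)).round(4))
zb=p[2]-.194
A,B=a(118,38,zb),a(685,36,zb); print(np.linalg.norm(A-B))
for x in (A,B,(A+B)/2): print("tool frame bottom front",(R.T@(x-p)).round(4))
# hole rows: corresponding hole centres to check yaw
h=[a(146,214,zt),a(660,212,zt)]; d=R.T@(h[0]-h[1]); print("row angle vs tool",np.degrees(np.arctan2(d[0],d[1])))
E
```

```text
0.06210459656628699
tool frame top front [ 0.0607 -0.0301  0.154 ]
tool frame top front [0.0608 0.032  0.154 ]
tool frame top front [0.0608 0.0009 0.154 ]
0.06265504992662371
tool frame bottom front [ 0.0604 -0.0306  0.194 ]
tool frame bottom front [0.0606 0.0321 0.194 ]
tool frame bottom front [0.0605 0.0008 0.194 ]
row angle vs tool -179.78889497809604
```

In the picture from the hand (1.5x), the lips end at px (315,120) and (465,120), the flare tips are at (285,160) and (497,160), and the block hangs square in the jaws. Lip gap 71.9 mm (72 given) and deck width 203.4 mm (204 given) both check out. That puts the shaker origin at about (0.587, -0.132), yaw 1.3°, and the entry point at about (0.5854, -0.070). I'll lower to about 3 mm above the deck there.

Emit:
carry_out(
  moves="0 0.006 0.001 0.005 0 0 -0.0015; 0 0.014 0.0025 0.02 0 0 -0.0015; 0 0.022 0.004 0.04 0 0 -0.0015; 0 0.0284 0.0047 0.06 0 0 -0.0015; 0 0.0284 0.0047 0.075 0 0 -0.0015; 0 0.0284 0.0047 0.086 0 0 -0.0015; 0 0.0284 0.0047 0.093 0 0 -0.0015; 0 0.0284 0.0047 0.096 0 0 -0.0015; 0 0.0284 0.0047 0.096 0 0 -0.0015; 0 0.0284 0.0047 0.096 0 0 -0.0015",
)

```text
clock: 8.5
tool_pos: [0.5856, -0.0586, 0.2933]
orientation: [-179.9, 0.0, -88.6]
force: [0.2, 0.4, -4.7]
opening: 0.0638
```

```bash
python3 - <<'E'
from h import *
o=ctrl.get_obs(); print(o["clock"],o["tool_pos"],o["orientation"],o["force"],o["opening"])
s=snap("wrist","w5.png",scale=1.5); pickle.dump(s,open("w5.pkl","wb"))
t=snap("scene","s5.png",(170,120,320,270),5)
E
```

```text
8.5 [ 0.58559801 -0.05857277  0.29332307] [-1.79936467e+02  8.86739201e-04 -8.86355727e+01] [ 0.23743011  0.35079367 -4.71602769] 0.06375792343799006
```

View pics/w5.png

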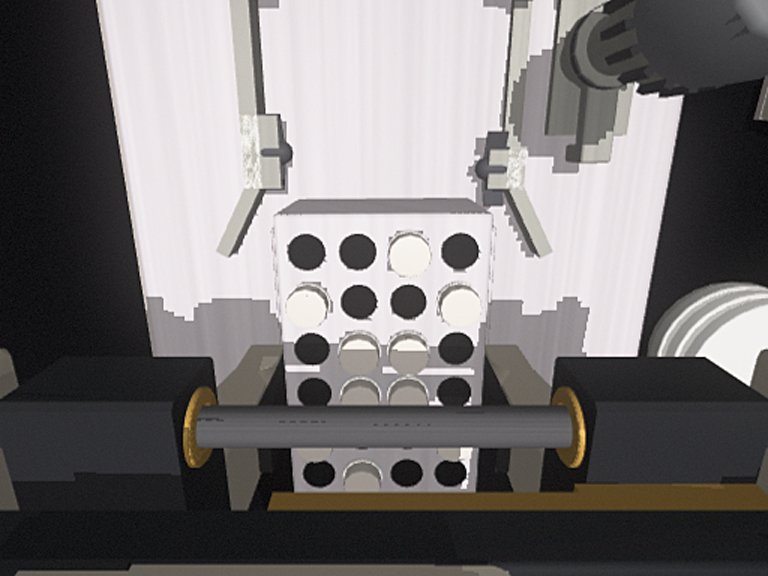

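View pics/s5.png

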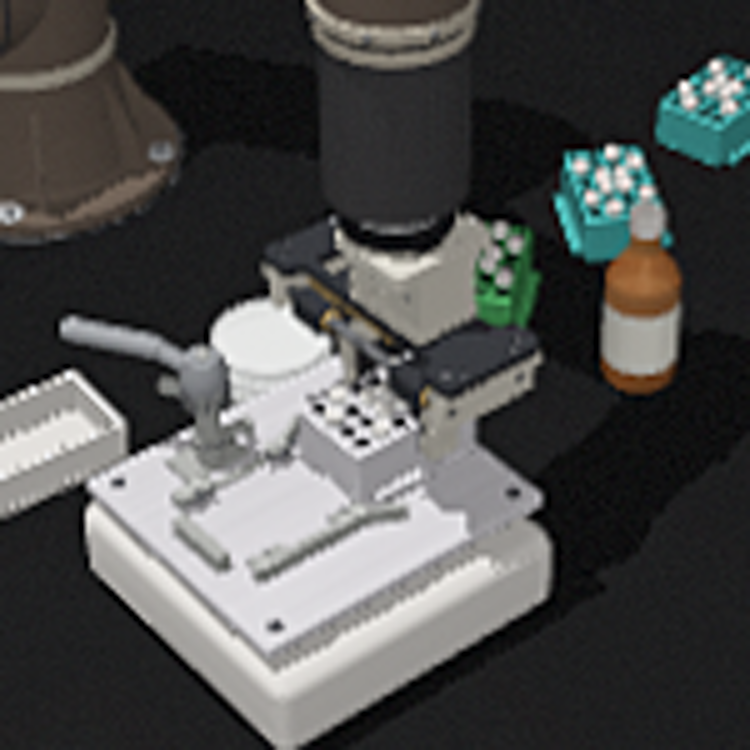

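```bash
python3 - <<'E'
from h import *
s=pickle.load(open("w5.pkl","rb"))
save(s,"w5a.png",(140,60,375,180),3.4)
E
```

```text
(no output)
```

View pics/w5a.png

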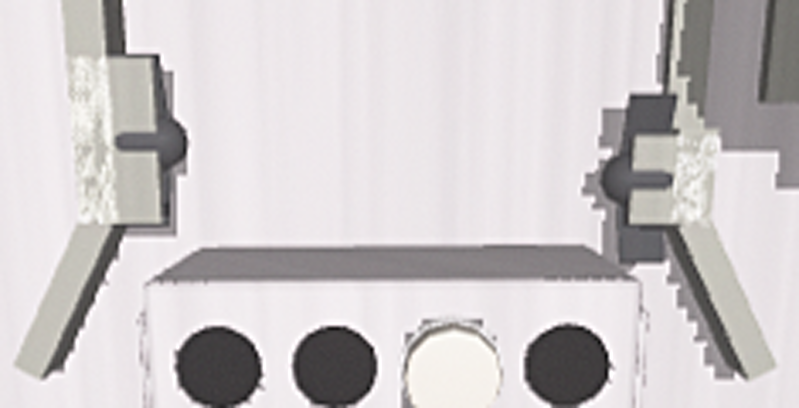

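```bash
python3 - <<'E'
from h import *
from scipy.spatial.transform import Rotation as Ro
s=pickle.load(open("w5.pkl","rb"))
a=lambda u,v,z:ray(s,140+u/3.4-.5,60+v/3.4-.5,z)
p=np.array([.5856,-.05857,.29332]); R=Ro.from_euler('xyz',[-179.94,0,-88.64],degrees=True).as_matrix()
for n,q,w in [("lip",(158,222),(631,222)),("wallouter/flare start",(122,222),(668,222)),("flare tip",(29,370),(760,370))]:
    A,B=a(*q,.1075),a(*w,.1075); m=R.T@((A+B)/2-p); d=R.T@(A-B); print(n,np.linalg.norm(A-B),"tool",m.round(4),np.degrees(np.arctan2(d[0],-d[1])), (A+B)/2)
A,B=a(203,247,p[2]-.194),a(586,245,p[2]-.194); print(np.linalg.norm(A-B),(R.T@((A+B)/2-p)).round(4))
A,B=a(147,280,p[2]-.154),a(638,280,p[2]-.154); print(np.linalg.norm(A-B),(R.T@((A+B)/2-p)).round(4))
E
```

```text
lip 0.07277613581340933 tool [0.0651 0.0011 0.1858] 0.006311653433792905 [ 0.58620634 -0.12366043  0.1075    ]
wallouter/flare start 0.08400780662874031 tool [0.0651 0.0012 0.1858] 0.006311653433785616 [ 0.58613524 -0.12366211  0.1075    ]
flare tip 0.11725153977314456 tool [0.0418 0.0011 0.1858] -0.011312227947657712 [ 0.58569107 -0.10035254  0.1075    ]
0.06224968779939874 [0.0605 0.0011 0.194 ]
0.06203217165389285 [0.0608 0.0009 0.154 ]
```

The block and bracket midlines agree to 0.2 mm (tool y 1.0 against 1.1 mm), the yaw difference is below 0.1°, and the block's origin is at shaker y ≈ 62.6 mm. Now I'll set it down slowly.

Emit:
carry_out(
  moves="0 0 0 0.001 0 0 0; 0 0 0 0.002 0 0 0; 0 0 0 0.003 0 0 0; 0 0 0 0.003 0 0 0; 0 0 0 0.003 0 0 0",
)

```text
clock: 9.1
tool_pos: [0.5853, -0.0587, 0.2896]
orientation: [180.0, -0.0, -88.7]
force: [0.1, -0.1, -4.0]
opening: 0.0638
```

Emit:
carry_out(
  moves="0 0 0 0.0005 0 0 0; 0 0 0 0.001 0 0 0; 0 0 0 0.001 0 0 0",
)

```text
clock: 9.4
tool_pos: [0.5853, -0.0587, 0.2889]
orientation: [-180.0, -0.0, -88.6]
force: [-1.2, 0.4, -1.8]
opening: 0.0634
```

Emit:
carry_out(
  moves="0 0.002 0 0 0 0 0; 0 0.005 0 0 0 0 0; 0 0.008 0 0 0 0 0; 0 0.011 0 0 0 0 0; 0 0.014 0 0 0 0 0; 0 0.016 0 0 0 0 0; 0 0.016 0 0 0 0 0",
)

```text
clock: 10.1
tool_pos: [0.5858, -0.0751, 0.2889]
orientation: [-180.0, -0.0, -88.7]
force: [0.9, 0.4, 0.5]
opening: 0.0639
```

Emit:
carry_out(
  moves="0 0.002 0 0 0 0 0; 0 0.004 0 0 0 0 0; 0 0.006 0 0 0 0 0; 0 0.008 0 0 0 0 0; 0 0.010 0 0 0 0 0; 0 0.012 0 0 0 0 0; 0 0.012 0 0 0 0 0",
)

```text
clock: 10.8
tool_pos: [0.5862, -0.086, 0.2889]
orientation: [-179.9, 0.1, -88.6]
force: [-1.0, 7.0, 2.7]
opening: 0.0642
```

```bash
python3 - <<'E'
from h import *
o=ctrl.get_obs(); print(o["clock"],o["tool_pos"],o["orientation"],o["force"],o["moment"],o["opening"])
s=snap("wrist","w6.png",scale=1.5); pickle.dump(s,open("w6.pkl","wb"))
t=snap("scene","s6.png",(170,120,320,270),5)
E
```

```text
10.8 [ 0.58615668 -0.08603413  0.288896  ] [-1.79946960e+02  6.24925503e-02 -8.86434085e+01] [-0.95418009  7.00143941  2.73825449] [ 2.57954365  0.22000438 -0.12989082] 0.06418898165830274
```

View pics/w6.png

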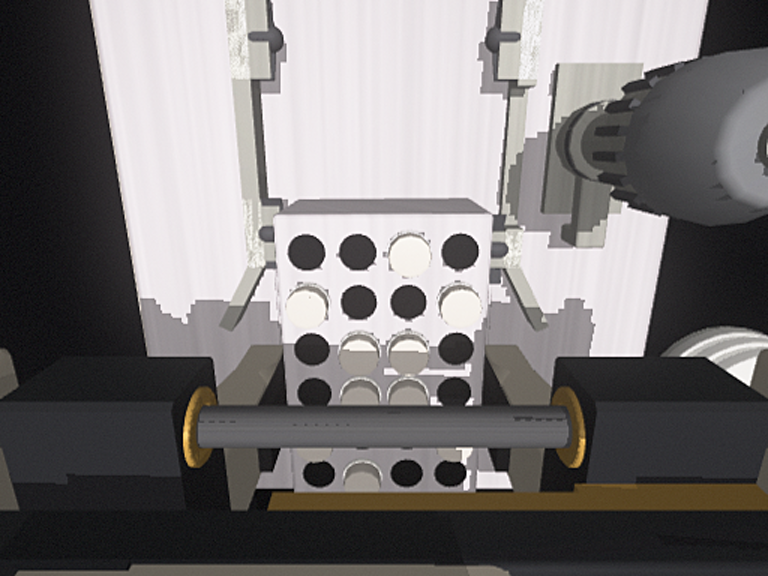

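The wrist picture shows the ears entering under the first lips at px (265,240) and (500,245), centred. The 7 N drag comes from the clips. I'll go on another 13 mm still gripped, short of where the gripper body would meet the hub.

Emit:
carry_out(
  moves="0 0.002 0 0 0 0 0; 0 0.004 0 0 0 0 0; 0 0.006 0 0 0 0 0; 0 0.008 0 0 0 0 0; 0 0.010 0 0 0 0 0; 0 0.012 0 0 0 0 0; 0 0.013 0 0 0 0 0; 0 0.013 0 0 0 0 0",
)

```text
clock: 11.7
tool_pos: [0.5865, -0.099, 0.2889]
orientation: [-179.9, 0.1, -88.6]
force: [-0.2, 8.0, 2.6]
opening: 0.0639
```

```bash
python3 - <<'E'
from h import *
o=ctrl.get_obs(); print(o["clock"],o["tool_pos"],o["orientation"],o["force"],o["moment"],o["opening"])
s=snap("wrist","w7.png",scale=1.5); pickle.dump(s,open("w7.pkl","wb"))
t=snap("scene","s7.png",(170,120,320,270),5)
E
```

```text
11.7 [ 0.58648481 -0.09895923  0.28890879] [-1.79942676e+02  6.54527345e-02 -8.86407902e+01] [-0.23838264  8.04965572  2.60629257] [ 2.72862932  0.159763   -0.07405114] 0.06386652742983692
```

View pics/w7.png

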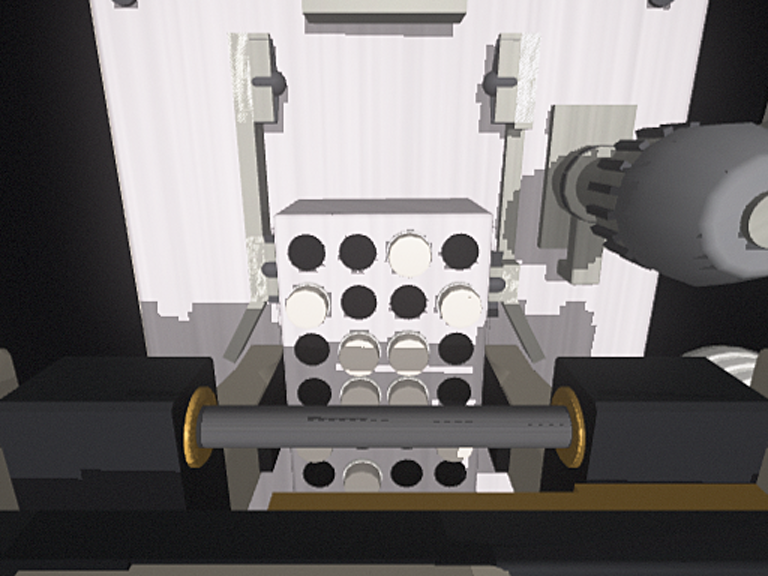

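View pics/s7.png

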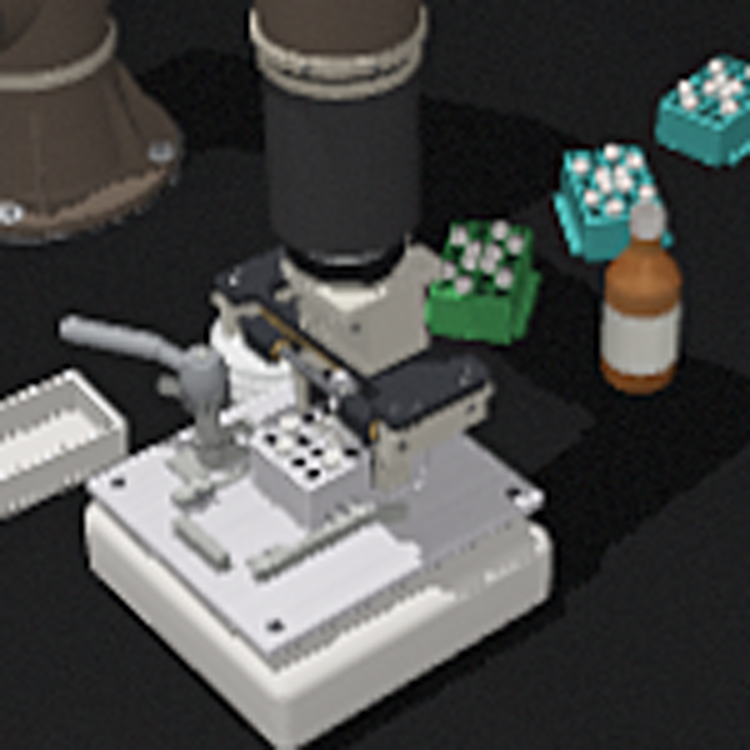

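The block's origin is now near shaker y ≈ 22, with its ears in the rails. I'll release, rise, go behind the block, tilt the tool 12° so the gripper body stays clear of the hub, and set the fingers nearly closed (20 mm) as a two-point pusher.

Emit:
carry_out(
  moves="0.08 0 0 0 0 0 0; 0.08 0 0 0 0 0 0; 0.08 0 0 0 0 0 0; 0.08 0 0 0 0 0 0; 0.08 0 0 -0.01 0 0 0; 0.08 0 0 -0.03 0 0 0; 0.08 0 0 -0.055 0 0 0; 0.08 0 0 -0.065 0 0 0; 0.08 0 0 -0.065 0 0 0",
)

```text
clock: 12.7
tool_pos: [0.5866, -0.0997, 0.3558]
orientation: [-179.8, 0.0, -88.6]
force: [-1.1, 0.1, -0.4]
opening: 0.0805
```

```bash
python3 - <<'E'
from h import *
o=ctrl.get_obs(); print(o["clock"],o["tool_pos"],o["orientation"],o["force"],o["moment"],o["opening"])
s=snap("wrist","w8.png",scale=1.5); pickle.dump(s,open("w8.pkl","wb"))
E
```

```text
12.7 [ 0.58663433 -0.09972603  0.35580887] [-1.79784914e+02  1.09124275e-02 -8.86485583e+01] [-1.12015094  0.09521201 -0.40205494] [ 0.11546398 -0.0449279   0.04831912] 0.08053979378503555
```

View pics/w8.png

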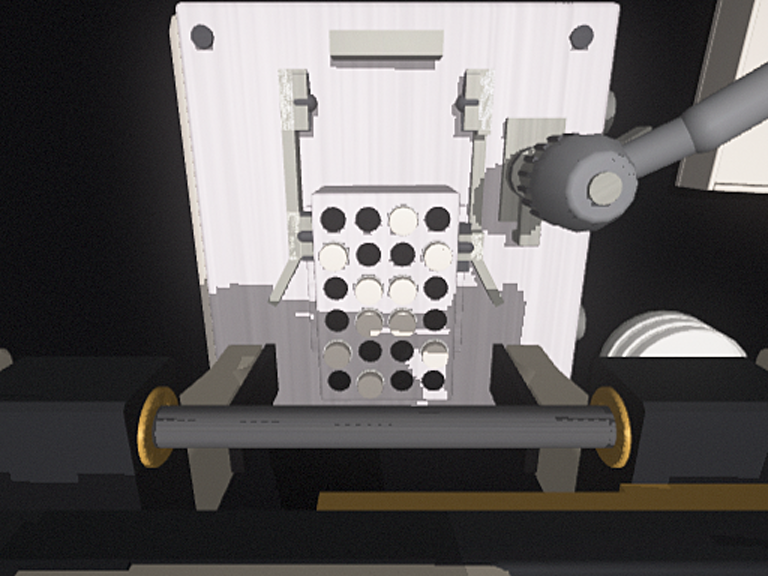

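Emit:
carry_out(
  moves="0.02 -0.02 0 0 0 0 0; 0.02 -0.05 0 0 0 0.1 0; 0.02 -0.08 0 0 0 0.2094 0; 0.02 -0.0935 0 0 0 0.2094 0; 0.02 -0.0935 0 0.02 0 0.2094 0; 0.02 -0.0935 0 0.045 0 0.2094 0; 0.02 -0.0935 0 0.062 0 0.2094 0; 0.02 -0.0935 0 0.07 0 0.2094 0; 0.02 -0.0935 0 0.07 0 0.2094 0; 0.02 -0.0935 0 0.07 0 0.2094 0",
)

```text
clock: 13.75
tool_pos: [0.5843, -0.0064, 0.284]
orientation: [-180.0, -12.0, -88.7]
force: [-0.9, -0.1, 0.0]
opening: 0.0206
```

```bash
python3 - <<'E'
from h import *
o=ctrl.get_obs(); print(o["clock"],o["tool_pos"],o["orientation"],o["force"],o["moment"],o["opening"])
s=snap("wrist","w9.png",scale=1.5); pickle.dump(s,open("w9.pkl","wb"))
t=snap("scene","s9.png",(170,120,320,270),5)
E
```

```text
13.75 [ 0.58431133 -0.00635097  0.28396176] [-179.99745897  -11.98513205  -88.66321287] [-0.90753586 -0.12119116  0.02785131] [ 0.79921811 -0.06291281  0.01156969] 0.020584178953092495
```

View pics/w9.png

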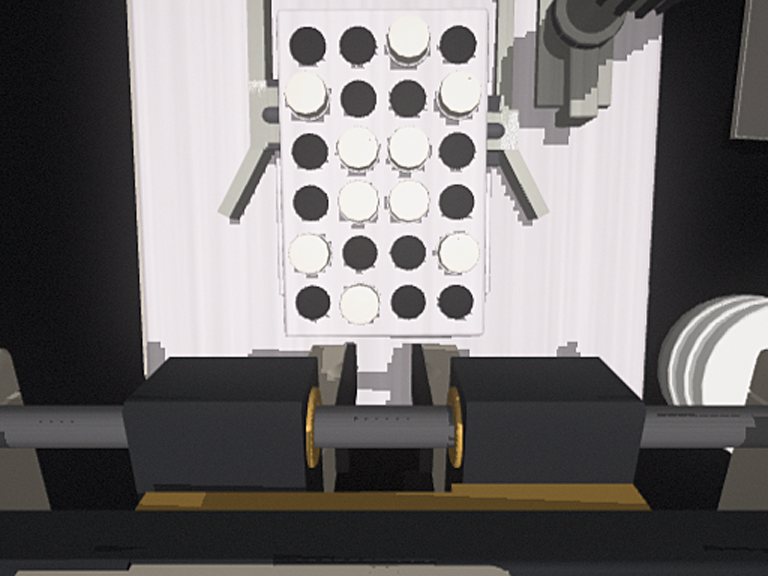

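View pics/s9.png

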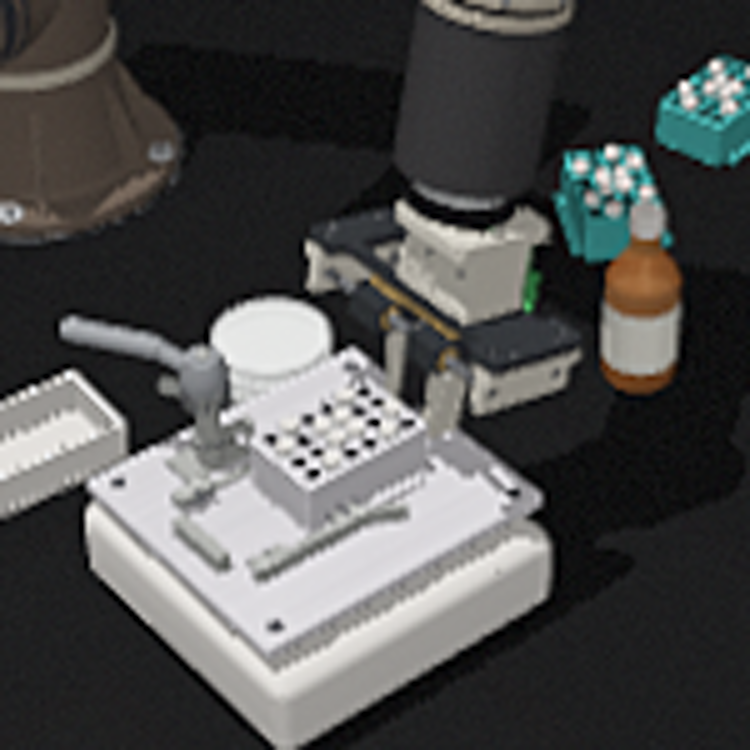

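The pusher sits square behind the block, fingers at px (330,370) and (430,370) of the 1.5x picture, with a gap of about 8 mm. First I'll push 30 mm horizontally. In the tilted tool axes that is x 0.978, z 0.208 per unit.

Emit:
carry_out(
  moves="0.02 0.0039 0 0.0008 0 0 0; 0.02 0.0078 0 0.0017 0 0 0; 0.02 0.0108 0 0.0023 0 0 0; 0.02 0.0137 0 0.0029 0 0 0; 0.02 0.0166 0 0.0035 0 0 0; 0.02 0.0196 0 0.0042 0 0 0; 0.02 0.0225 0 0.0048 0 0 0; 0.02 0.0254 0 0.0054 0 0 0; 0.02 0.0293 0 0.0062 0 0 0; 0.02 0.0293 0 0.0062 0 0 0",
)

```text
clock: 14.85
tool_pos: [0.5852, -0.0357, 0.2844]
orientation: [-179.8, -11.9, -88.7]
force: [0.4, 5.3, 1.2]
opening: 0.02
```

```bash
python3 - <<'E'
from h import *
o=ctrl.get_obs(); print(o["clock"],o["tool_pos"],o["orientation"],o["force"],o["moment"],o["opening"])
s=snap("wrist","w10.png",scale=1.5); pickle.dump(s,open("w10.pkl","wb"))
E
```

```text
14.85 [ 0.58524449 -0.03567046  0.28441563] [-179.8475317   -11.89789781  -88.65753426] [0.3760189  5.32455951 1.1907831 ] [ 2.65300016 -0.02238112 -0.02915043] 0.019989637243940917
```

View pics/w10.png

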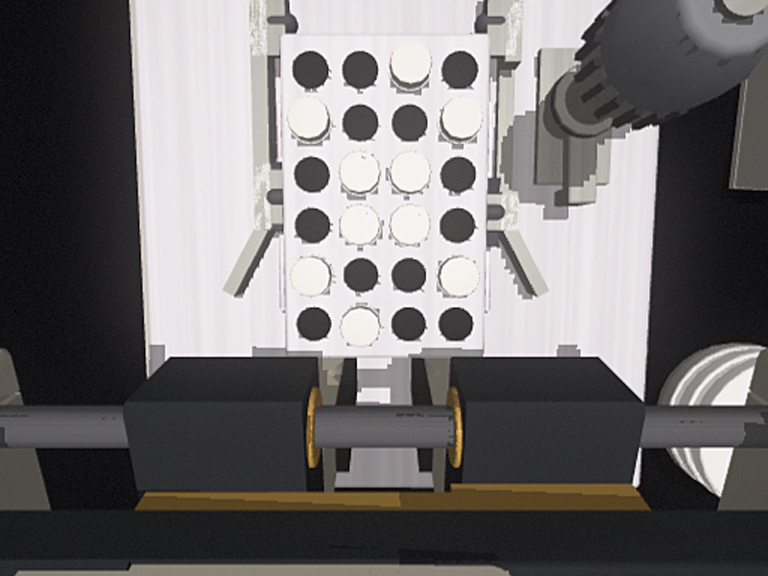

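Emit:
carry_out(
  moves="0.02 0.0029 0 0.0006 0 0 0; 0.02 0.0059 0 0.0012 0 0 0; 0.02 0.0088 0 0.0019 0 0 0; 0.02 0.0117 0 0.0025 0 0 0; 0.02 0.0147 0 0.0031 0 0 0; 0.02 0.0176 0 0.0037 0 0 0; 0.02 0.0205 0 0.0044 0 0 0; 0.02 0.0235 0 0.005 0 0 0; 0.02 0.0264 0 0.0056 0 0 0; 0.02 0.0264 0 0.0056 0 0 0",
)

```text
clock: 15.9
tool_pos: [0.5859, -0.062, 0.2845]
orientation: [-179.8, -11.9, -88.7]
force: [-2.0, 10.9, 1.8]
opening: 0.0199
```

```bash
python3 - <<'E'
from h import *
o=ctrl.get_obs(); print(o["clock"],o["tool_pos"],o["orientation"],o["force"],o["moment"],o["opening"])
s=snap("wrist","w11.png",scale=1.5); pickle.dump(s,open("w11.pkl","wb"))
t=snap("scene","s11.png",(170,120,320,270),5)
E
```

```text
15.9 [ 0.58588146 -0.06202092  0.28446203] [-179.8160859   -11.85058812  -88.65888667] [-1.98140747 10.88575906  1.8023733 ] [ 4.3783187   0.5726018  -0.24121435] 0.019859680949628367
```

View pics/w11.png

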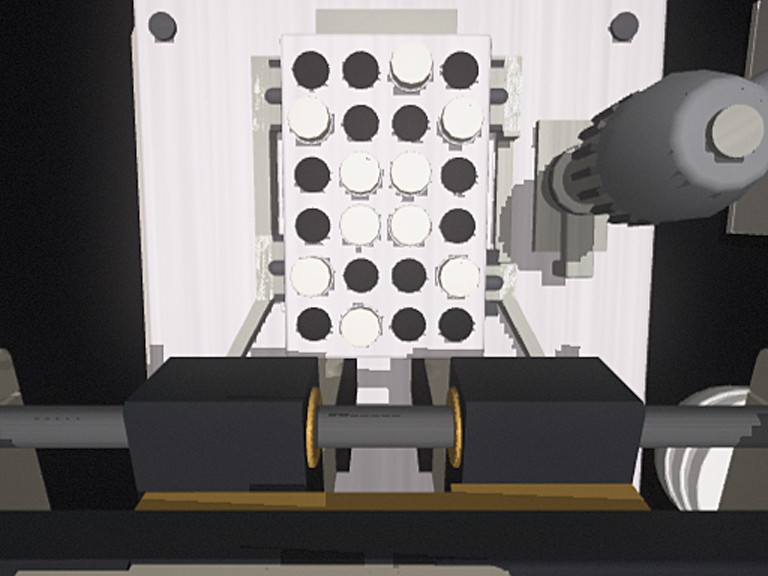

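View pics/s11.png

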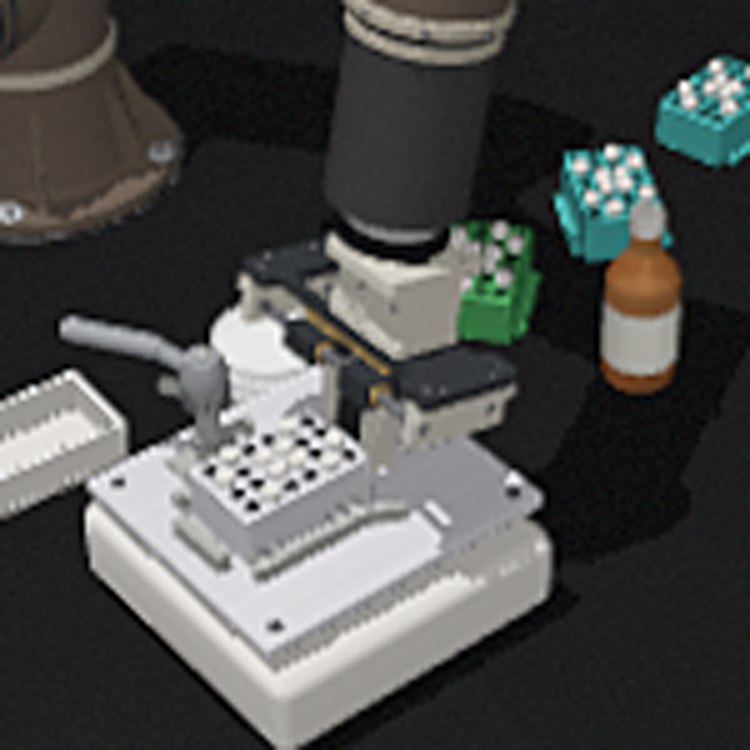

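About 8 mm left, with 11 N of drag. I'll go 5 mm, then small steps while watching the force.

Emit:
carry_out(
  moves="0.02 0.002 0 0.0004 0 0 0; 0.02 0.0039 0 0.0008 0 0 0; 0.02 0.0049 0 0.001 0 0 0; 0.02 0.0049 0 0.001 0 0 0",
)

```text
clock: 16.4
tool_pos: [0.586, -0.0666, 0.2844]
orientation: [-179.8, -11.8, -88.7]
force: [-2.8, 13.5, 3.1]
opening: 0.0199
```

Emit:
carry_out(
  moves="0.02 0.001 0 0.0002 0 0 0; 0.02 0.002 0 0.0004 0 0 0; 0.02 0.002 0 0.0004 0 0 0",
)

```text
clock: 16.7
tool_pos: [0.586, -0.0687, 0.2845]
orientation: [-179.8, -11.8, -88.6]
force: [-3.1, 13.5, 3.2]
opening: 0.02
```

Emit:
carry_out(
  moves="0.02 0.0005 0 0.0001 0 0 0; 0.02 0.001 0 0.0002 0 0 0; 0.02 0.001 0 0.0002 0 0 0",
)

```text
clock: 17.0
tool_pos: [0.586, -0.0696, 0.2845]
orientation: [-179.8, -11.8, -88.7]
force: [-2.5, 14.5, 2.8]
opening: 0.0199
```

Emit:
carry_out(
  moves="0.02 0.0005 0 0.0001 0 0 0; 0.02 0.001 0 0.0002 0 0 0; 0.02 0.001 0 0.0002 0 0 0",
)

```text
clock: 17.3
tool_pos: [0.586, -0.0707, 0.2845]
orientation: [-179.8, -11.8, -88.7]
force: [-2.8, 14.2, 3.0]
opening: 0.0198
```

Emit:
carry_out(
  moves="0.02 0.0005 0 0.0001 0 0 0; 0.02 0.001 0 0.0002 0 0 0; 0.02 0.001 0 0.0002 0 0 0",
)

```text
clock: 17.6
tool_pos: [0.586, -0.0712, 0.2845]
orientation: [-179.8, -11.8, -88.7]
force: [-4.1, 18.7, 4.7]
opening: 0.02
```

Emit:
carry_out(
  moves="0.02 0.0005 0 0.0001 0 0 0; 0.02 0.001 0 0.0002 0 0 0; 0.02 0.001 0 0.0002 0 0 0",
)

```text
clock: 17.9
tool_pos: [0.586, -0.0715, 0.2845]
orientation: [-179.8, -11.7, -88.6]
force: [-6.5, 24.5, 6.7]
opening: 0.0199
```

```bash
python3 - <<'E'
from h import *
o=ctrl.get_obs(); print(o["clock"],o["tool_pos"],o["force"])
s=snap("wrist","w12.png",(170,0,340,128),4.5); pickle.dump(s,open("w12.pkl","wb"))
E
```

```text
17.9 [ 0.58601018 -0.07151476  0.28453447] [-6.49844181 24.51587089  6.67900259]
```

View pics/w12.png

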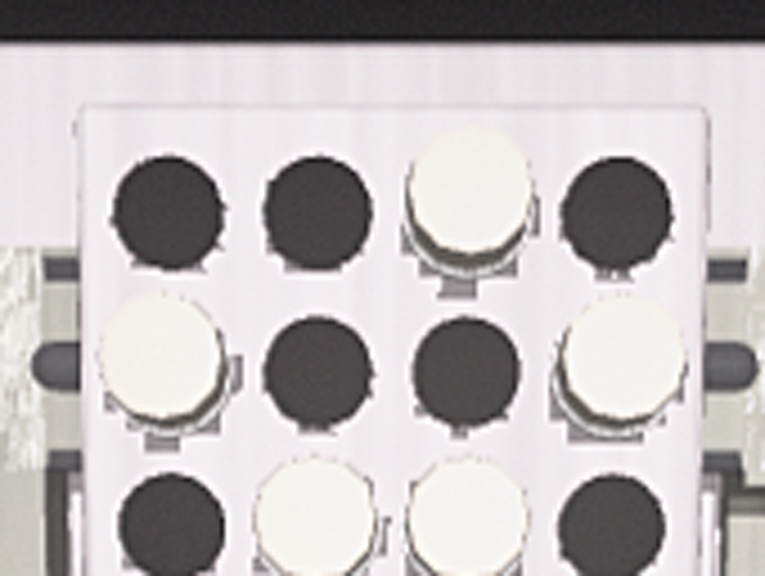

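The force climbs about 6 N/mm while the tool stalls at TCP y -0.0715 (the back stop was predicted at -0.0705), so the block is home. I'll back off, rise, untilt, and look.

Emit:
carry_out(
  moves="0.02 -0.006 0 -0.0013 0 0 0; 0.02 -0.0245 0 -0.0052 0 0 0; 0.02 -0.0245 0 -0.0052 0 0 0; 0.02 -0.0162 0 -0.0443 0 0 0; 0.02 -0.0080 0 -0.0834 0 -0.1 0; 0.02 -0.0037 0 -0.103 0 -0.2065 0; 0.02 -0.0037 0 -0.103 0 -0.2065 0; 0.02 -0.0037 0 -0.103 0 -0.2065 0",
)

```text
clock: 18.75
tool_pos: [0.5849, -0.0502, 0.3843]
orientation: [-179.9, -0.2, -88.8]
force: [-0.1, 0.3, -0.3]
opening: 0.0203
```

```bash
python3 - <<'E'
from h import *
o=ctrl.get_obs(); print(o["clock"],o["tool_pos"],o["orientation"],o["force"],o["moment"],o["joint_pos"].round(1))
s=snap("wrist","w13.png",scale=1.5); pickle.dump(s,open("w13.pkl","wb"))
t=snap("scene","s13.png",(170,150,300,250),6);pickle.dump(t,open("s13.pkl","wb"))
t=snap("top","t13.png",(250,140,335,225),7);pickle.dump(t,open("t13.pkl","wb"))
E
```

```text
18.75 [ 0.58490367 -0.05021933  0.38429826] [-179.92588457   -0.19856633  -88.75029792] [-0.10180497  0.29997972 -0.30100201] [ 0.01841686 -0.03233988  0.0033905 ] [ 14.2  13.1 -12.6   0.2 -64.3 -13.1]
```

View pics/w13.png

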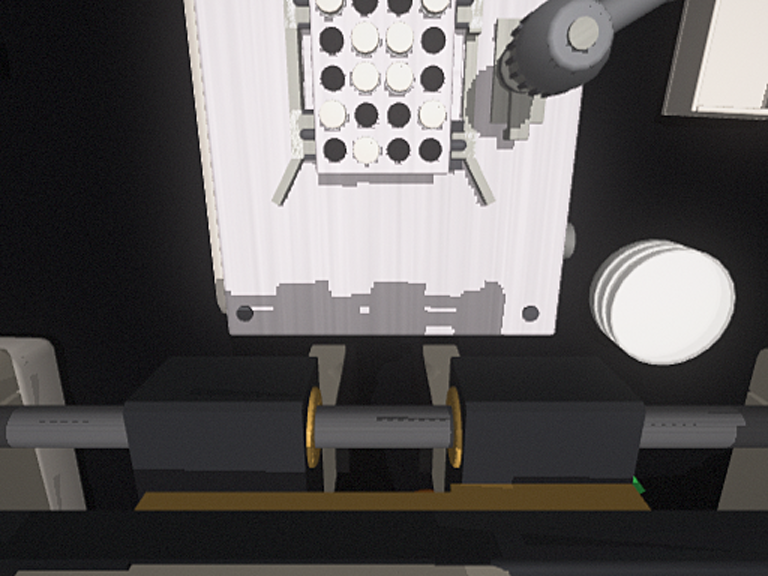

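View pics/s13.png

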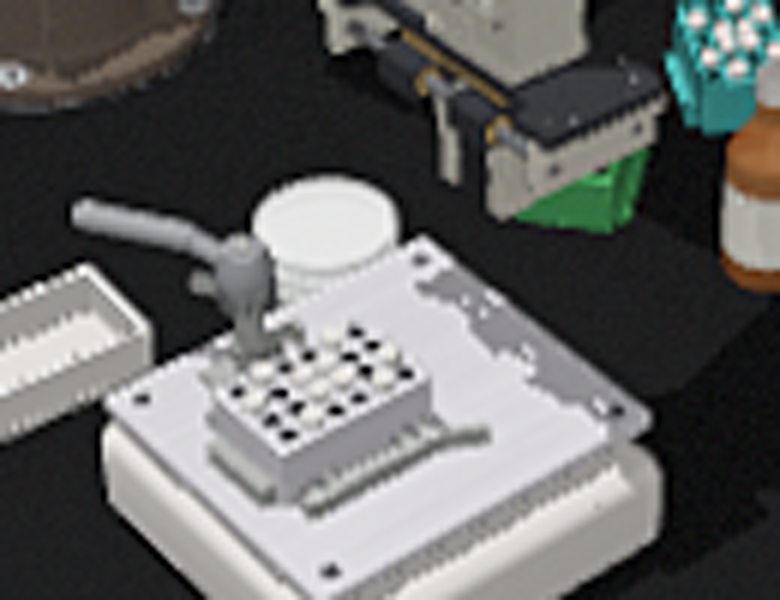

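View pics/t13.png

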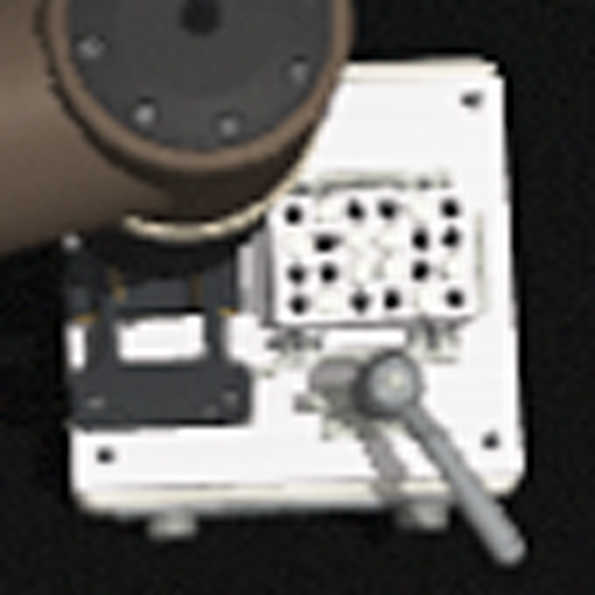

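The scene and top pictures show the block in the bracket, up against the stop and flat. I'll check its position numerically, then move behind the lever for a measuring look.

```bash
python3 - <<'E'
from h import *
s=pickle.load(open("w13.pkl","rb"))
save(s,"w13a.png",(180,0,350,130),4.5)
t=pickle.load(open("top1.pkl","rb"))
print("wash", ray(t,578/1.5,348/1.5,.15), ray(t,592/1.5,347/1.5,.205))
E
```

```text
wash [ 0.39344036 -0.43833431  0.15      ] [ 0.39428609 -0.45067986  0.205     ]
```

View pics/w13a.png

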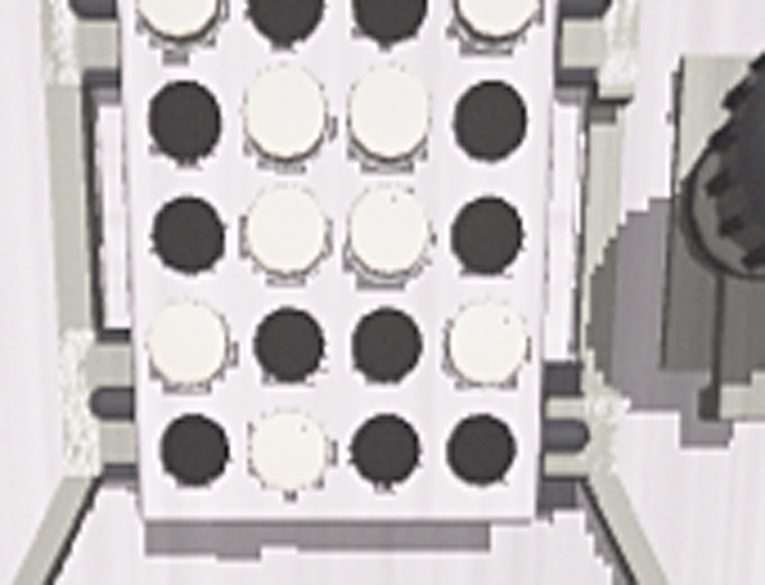

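Emit:
carry_out(
  moves="0 0 0 -0.02 0 0 0; 0 0.02 0.01 -0.02 0 0 -0.05; 0 0.05 0.025 -0.02 0 0 -0.15; 0 0.09 0.04 -0.02 0 0 -0.25; 0 0.13 0.06 -0.02 0 0 -0.35; 0 0.17 0.076 -0.02 0 0 -0.45; 0 0.20 0.09 -0.02 0 0 -0.55; 0 0.2155 0.096 -0.02 0 0 -0.582; 0 0.2155 0.096 -0.02 0 0 -0.582; 0 0.2155 0.096 -0.02 0 0 -0.582",
)

```text
clock: 19.9
tool_pos: [0.4939, -0.2669, 0.4033]
orientation: [179.8, -0.1, -55.4]
force: [-0.0, -0.6, 0.5]
opening: 0.0008
```

```bash
python3 - <<'E'
from h import *
o=ctrl.get_obs(); print(o["clock"],o["tool_pos"],o["orientation"],o["force"],o["moment"],o["joint_pos"].round(1),o["opening"])
s=snap("wrist","w14.png",scale=1.5); pickle.dump(s,open("w14.pkl","wb"))
for l in ("lever_pivot","lever_grip","home"): print(l,[(np.round(x["at"],1).tolist(),round(x["confidence"],2)) for x in ctrl.mark_of(s,l)])
E
```

```text
19.9 [ 0.49393107 -0.26686119  0.40334057] [ 1.79805448e+02 -7.25781923e-02 -5.53938785e+01] [-0.00496213 -0.57459613  0.50661488] [ 0.09442817 -0.01021143  0.02336117] [ -8.3  10.  -14.1   0.2 -66.1  42.9] 0.0007780647031526004
lever_pivot []
lever_grip []
home []
```

View pics/w14.png

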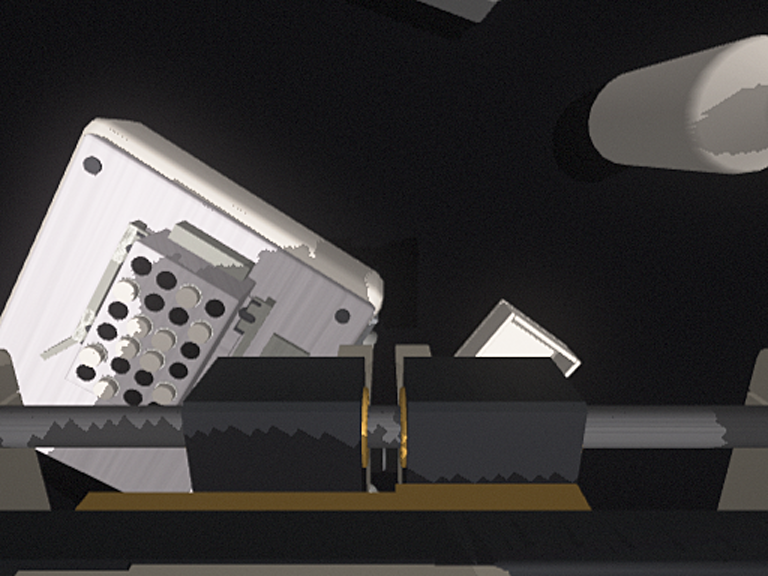

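The lever is hidden behind the gripper here, but earlier wrist pictures show the hub and arm. I'll measure from those.

```bash
python3 - <<'E'
from h import *
O=np.array([.5868,-.1318]); th=np.radians(1.3); R2=np.array([[np.cos(th),-np.sin(th)],[np.sin(th),np.cos(th)]])
sh=lambda p:(R2.T@(np.array(p)[:2]-O)).round(4)
s=pickle.load(open("w13.pkl","rb"))
a=lambda u,v,z:ray(s,180+u/4.5-.5,v/4.5-.5,z)
print("near top edge (shaker)",sh(a(147,519,.135)),sh(a(537,517,.135)))
print("lip ends (y=8)",sh(a(132,475,.1075)),sh(a(545,475,.1075)))
print("hub w13",ray(s,583/1.5,33/1.5,.187))
for f,u,v in (("w8",605,187),("w11",737,132)):
    q=pickle.load(open(f+".pkl","rb")); P=ray(q,u/1.5,v/1.5,.187); print("hub",f,P,sh(P))
q=pickle.load(open("w8.pkl","rb")); 
pts=[ray(q,u/1.5,v/1.5,.185)[:2] for u,v in ((664,152),(725,115),(760,97))]
piv=O+R2@np.array([-.068,-.035]); print("pivot",piv)
for p in pts: print(p,np.degrees(np.arctan2(*(p-piv)[::-1]))%360, np.linalg.norm(p-piv))
d=pts[2]-pts[0]; print("dir",np.degrees(np.arctan2(d[1],d[0]))%360)
E
```

```text
near top edge (shaker) [0.0303 0.0144] [-0.0319  0.0142]
lip ends (y=8) [0.0364 0.0084] [-0.0366  0.0085]
hub w13 [ 0.51853629 -0.16796954  0.187     ]
hub w8 [ 0.51846764 -0.16805105  0.187     ] [-0.0691 -0.0347]
hub w11 [ 0.51802386 -0.16786692  0.187     ] [-0.0696 -0.0345]
pivot [ 0.51961156 -0.16833373]
[ 0.50107362 -0.17891691] 209.72175119701782 0.02134616517869442
[ 0.48484331 -0.19005021] 211.9891706103696 0.040993125946875916
[ 0.47562368 -0.19532228] 211.53099550557948 0.05160731829139382
dir 212.80636198992823
```

The block's near end measures at shaker y ≈ 14.3 mm (15 expected), lateral about -0.8 mm, and square. The hub axis is at about (0.519, -0.168), and the lever bearing is about 213.5°. I'll lower the closed fingers beside the arm, about 15 mm behind it on the counter-clockwise side.

Emit:
carry_out(
  moves="0 -0.015 0.001 0.01 0 0 0.01; 0 -0.0366 0.0018 0.02 0 0 0.019; 0 -0.0366 0.0018 0.035 0 0 0.019; 0 -0.0366 0.0018 0.05 0 0 0.019; 0 -0.0366 0.0018 0.058 0 0 0.019; 0 -0.0366 0.0018 0.058 0 0 0.019; 0 -0.0366 0.0018 0.058 0 0 0.019",
)

```text
clock: 20.8
tool_pos: [0.4722, -0.2378, 0.3467]
orientation: [179.9, -0.2, -56.4]
force: [0.8, 0.3, -0.1]
opening: 0.0003
```

```bash
python3 - <<'E'
from h import *
o=ctrl.get_obs(); print(o["clock"],o["tool_pos"],o["orientation"],o["force"],o["moment"],o["joint_pos"].round(1),o["opening"])
t=snap("scene","s15.png",(150,110,280,220),6)
t=snap("top","t15.png",(250,140,350,240),6)
E
```

```text
20.8 [ 0.47224514 -0.23782848  0.34669683] [ 1.79906102e+02 -1.59395183e-01 -5.63709810e+01] [ 0.75059285  0.31554209 -0.0631806 ] [0.08079159 0.00365208 0.01630323] [ -5.4   9.5 -22.6   0.2 -57.9  38.9] 0.0002604065260164338
```

View pics/s15.png

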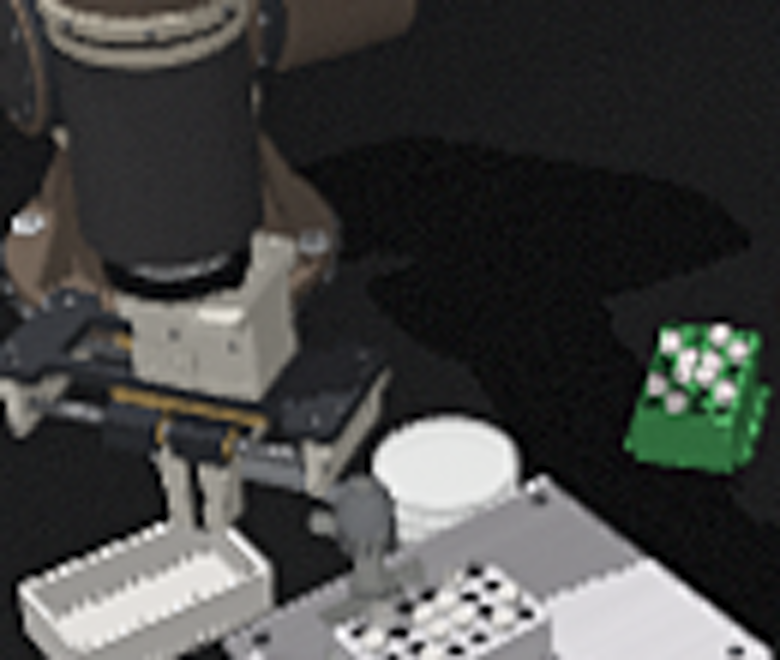

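View pics/t15.png

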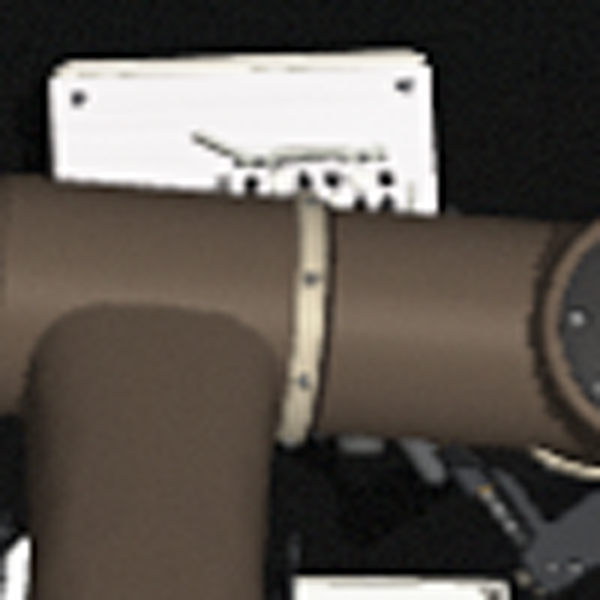

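Emit:
carry_out(
  moves="0 -0.006 0 0.001 0 0 0; 0 -0.011 0 0.001 0 0 0; 0 -0.014 0 0.001 0 0 0; 0 -0.014 0 0.001 0 0 0",
)

```text
clock: 21.3
tool_pos: [0.4638, -0.226, 0.3456]
orientation: [179.9, -0.2, -56.4]
force: [0.6, -0.1, 1.5]
opening: 0.0005
```

Nearly touching. In the tool frame the pivot is at (-0.018, -0.078), so the sweep is a pure turn about it. The screw needs at least 0.9 rad, so 0.4 rad twice is safe.

Emit:
carry_out(
  moves="0 -0.0039 0.0008 0 0 0 0.05; 0 -0.0079 0.0014 0 0 0 0.1; 0 -0.0119 0.0018 0 0 0 0.15; 0 -0.0159 0.002 0 0 0 0.2; 0 -0.0199 0.002 0 0 0 0.25; 0 -0.0239 0.0018 0 0 0 0.3; 0 -0.0278 0.0014 0 0 0 0.35; 0 -0.0318 0.0009 0 0 0 0.4; 0 -0.0318 0.0009 0 0 0 0.4",
)

```text
clock: 22.2
tool_pos: [0.4457, -0.2001, 0.3455]
orientation: [-180.0, -0.2, -79.3]
force: [0.9, -0.6, 0.2]
opening: 0.0005
```

```bash
cat > lev.py <<'E'
from h import *
def st(name=None):
    o=ctrl.get_obs(); p=o["tool_pos"]; yaw=np.radians(o["orientation"][2]); x=np.array([np.cos(yaw),np.sin(yaw)]); y=np.array([np.sin(yaw),-np.cos(yaw)])
    d=p[:2]-np.array([.519,-.168]); f=o["force"][:2]
    print("t",o["clock"],"p",p.round(4),"yaw",round(np.degrees(yaw),2),"a,r",round(d@x,4),round(d@y,4),"Fx,Fy tool",round(f@x,2),round(f@y,2),"Fz",round(o["force"][2],2),"contact bearing",round(np.degrees(np.arctan2(*(d-x*(d@x))[::-1]))%360,1))
E
python3 - <<'E'
from lev import *
st()
snap("scene","s16.png",(150,110,280,220),6)
E
```

```text
t 22.2 p [ 0.4457 -0.2001  0.3455] yaw -79.33 a,r 0.018 0.078 Fx,Fy tool 0.77 -0.76 Fz 0.22 contact bearing 190.7
```

View pics/s16.png

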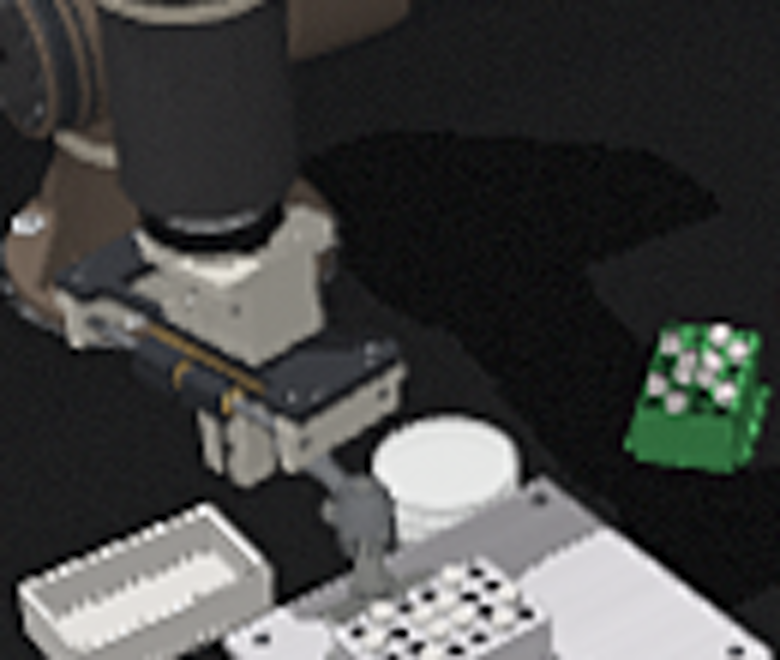

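Emit:
carry_out(
  moves="0 -0.0039 0.0008 0 0 0 0.05; 0 -0.0079 0.0014 0 0 0 0.1; 0 -0.0119 0.0018 0 0 0 0.15; 0 -0.0159 0.002 0 0 0 0.2; 0 -0.0199 0.002 0 0 0 0.25; 0 -0.0239 0.0018 0 0 0 0.3; 0 -0.0278 0.0014 0 0 0 0.35; 0 -0.0318 0.0009 0 0 0 0.4; 0 -0.0318 0.0009 0 0 0 0.4",
)

```text
clock: 23.15
tool_pos: [0.439, -0.1691, 0.3453]
orientation: [-180.0, -0.2, -102.2]
force: [0.1, -0.1, 0.1]
opening: 0.0006
```

```bash
python3 - <<'E'
from lev import *
st()
snap("scene","s17.png",(150,110,280,220),6)
snap("wrist","w17.png",scale=1.5)
E
```

```text
t 23.15 p [ 0.439  -0.1691  0.3453] yaw -102.18 a,r 0.018 0.0779 Fx,Fy tool 0.08 -0.17 Fz 0.1 contact bearing 167.8
```

View pics/s17.png

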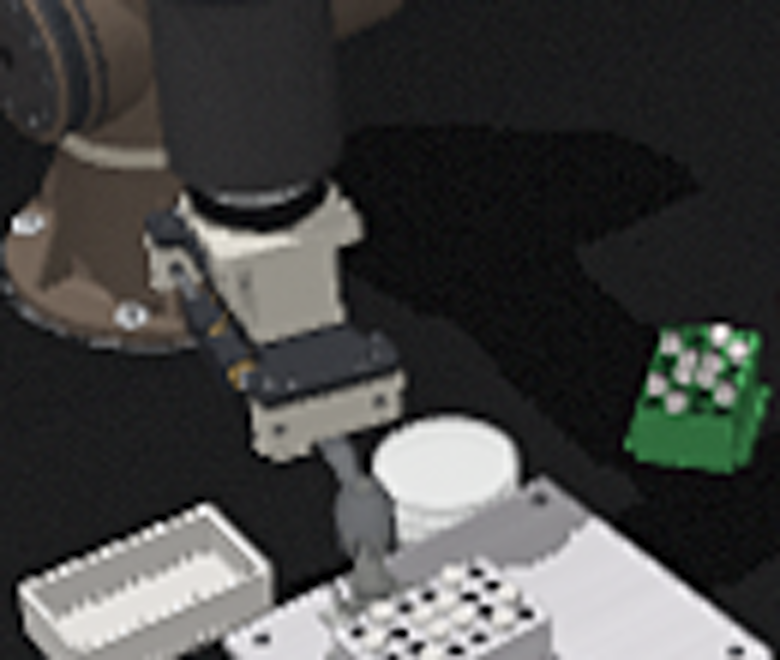

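View pics/w17.png

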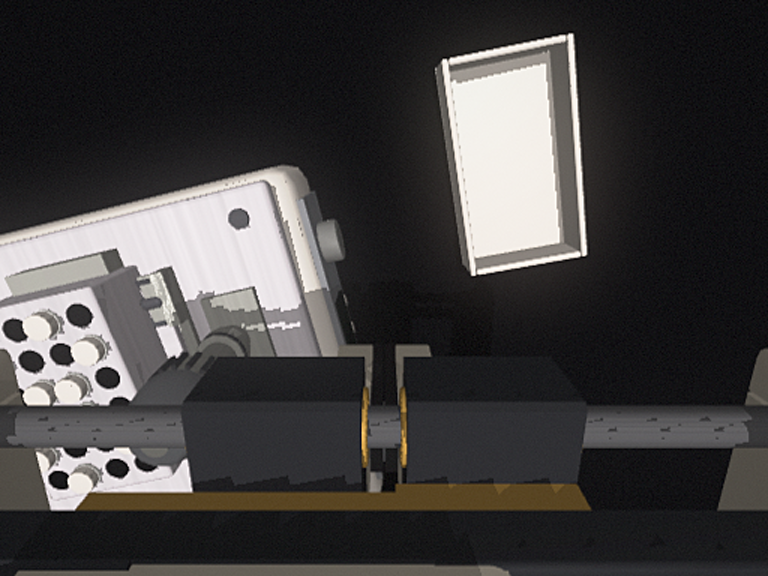

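The lever follows, now near 168°. From here I'll take 0.1 rad per call and read the force after each.

Emit:
carry_out(
  moves="0 -0.002 0.0004 0 0 0 0.025; 0 -0.0039 0.0008 0 0 0 0.05; 0 -0.0059 0.0011 0 0 0 0.075; 0 -0.0079 0.0014 0 0 0 0.1; 0 -0.0079 0.0014 0 0 0 0.1",
)

```text
clock: 23.75
tool_pos: [0.4393, -0.161, 0.3451]
orientation: [-179.9, -0.2, -108.0]
force: [0.1, -0.9, -0.7]
opening: 0.0003
```

Emit:
carry_out(
  moves="0 -0.002 0.0004 0 0 0 0.025; 0 -0.0039 0.0008 0 0 0 0.05; 0 -0.0059 0.0011 0 0 0 0.075; 0 -0.0079 0.0014 0 0 0 0.1; 0 -0.0079 0.0014 0 0 0 0.1",
)

```text
clock: 24.25
tool_pos: [0.4404, -0.153, 0.3451]
orientation: [-179.9, -0.1, -113.8]
force: [-0.1, -0.4, 0.9]
opening: 0.0001
```

Emit:
carry_out(
  moves="0 -0.002 0.0004 0 0 0 0.025; 0 -0.0039 0.0008 0 0 0 0.05; 0 -0.0059 0.0011 0 0 0 0.075; 0 -0.0059 0.0011 0 0 0 0.075",
)

```text
clock: 24.65
tool_pos: [0.4418, -0.1472, 0.345]
orientation: [-179.9, -0.1, -118.1]
force: [-0.4, -0.7, 0.8]
opening: 0.0004
```

Emit:
carry_out(
  moves="0 -0.002 0.0004 0 0 0 0.025; 0 -0.0039 0.0008 0 0 0 0.05; 0 -0.0059 0.0011 0 0 0 0.075; 0 -0.0059 0.0011 0 0 0 0.075",
)

```text
clock: 25.05
tool_pos: [0.4436, -0.1415, 0.345]
orientation: [-179.9, -0.1, -122.3]
force: [-0.2, -0.5, -0.1]
opening: 0.0004
```

```bash
python3 - <<'E'
from lev import *
st()
snap("scene","s18.png",(150,110,280,220),6)
E
```

```text
t 25.05 p [ 0.4436 -0.1415  0.345 ] yaw -122.35 a,r 0.0179 0.0779 Fx,Fy tool 0.53 -0.15 Fz -0.08 contact bearing 147.7
```

View pics/s18.png

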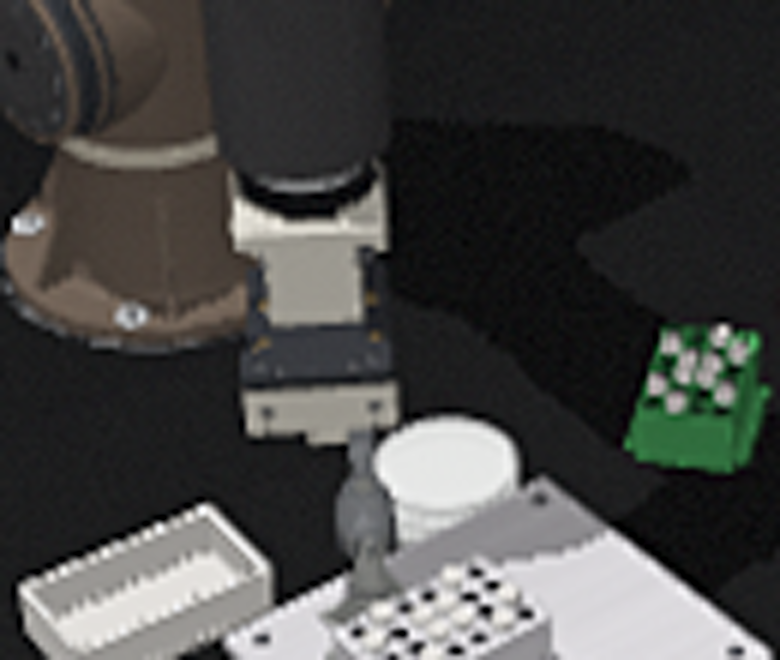

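Emit:
carry_out(
  moves="0 -0.002 0.0004 0 0 0 0.025; 0 -0.0039 0.0008 0 0 0 0.05; 0 -0.0059 0.0011 0 0 0 0.075; 0 -0.0059 0.0011 0 0 0 0.075",
)

```text
clock: 25.5
tool_pos: [0.4459, -0.1359, 0.345]
orientation: [-179.9, -0.1, -126.6]
force: [0.2, 0.0, 1.3]
opening: 0.0004
```

Emit:
carry_out(
  moves="0 -0.002 0.0004 0 0 0 0.025; 0 -0.0039 0.0008 0 0 0 0.05; 0 -0.0059 0.0011 0 0 0 0.075; 0 -0.0059 0.0011 0 0 0 0.075",
)

```text
clock: 25.9
tool_pos: [0.4485, -0.1305, 0.345]
orientation: [-179.9, -0.1, -130.9]
force: [-1.5, -0.5, -0.4]
opening: 0.0005
```

Emit:
carry_out(
  moves="0 -0.002 0.0004 0 0 0 0.025; 0 -0.0039 0.0008 0 0 0 0.05; 0 -0.0039 0.0008 0 0 0 0.05",
)

```text
clock: 26.2
tool_pos: [0.4505, -0.1271, 0.345]
orientation: [-179.9, -0.1, -133.8]
force: [-0.4, -0.0, 0.3]
opening: 0.0004
```

Emit:
carry_out(
  moves="0 -0.002 0.0004 0 0 0 0.025; 0 -0.0039 0.0008 0 0 0 0.05; 0 -0.0039 0.0008 0 0 0 0.05",
)

```text
clock: 26.5
tool_pos: [0.4526, -0.1237, 0.345]
orientation: [-179.9, -0.1, -136.7]
force: [-1.1, -0.9, 0.7]
opening: 0.0005
```

Emit:
carry_out(
  moves="0 -0.002 0.0004 0 0 0 0.025; 0 -0.0039 0.0008 0 0 0 0.05; 0 -0.0039 0.0008 0 0 0 0.05",
)

```text
clock: 26.8
tool_pos: [0.4549, -0.1205, 0.345]
orientation: [-179.9, -0.1, -139.5]
force: [-1.1, 0.1, -0.1]
opening: 0.0005
```

```bash
python3 - <<'E'
from lev import *
st()
snap("scene","s19.png",(150,110,280,220),6)
E
```

```text
t 26.8 p [ 0.4549 -0.1205  0.345 ] yaw -139.54 a,r 0.0179 0.0778 Fx,Fy tool 0.82 0.78 Fz -0.1 contact bearing 130.5
```

View pics/s19.png

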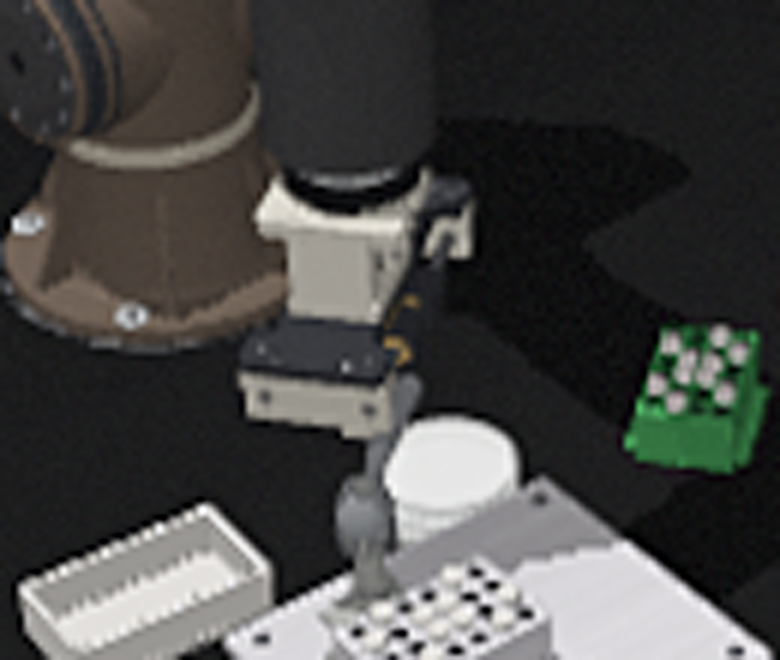

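Emit:
carry_out(
  moves="0 -0.002 0.0004 0 0 0 0.025; 0 -0.0039 0.0008 0 0 0 0.05; 0 -0.0039 0.0008 0 0 0 0.05",
)

```text
clock: 27.15
tool_pos: [0.4573, -0.1173, 0.345]
orientation: [-179.9, -0.1, -142.4]
force: [-1.0, 0.6, -1.0]
opening: 0.0003
```

Emit:
carry_out(
  moves="0 -0.002 0.0004 0 0 0 0.025; 0 -0.0039 0.0008 0 0 0 0.05; 0 -0.0039 0.0008 0 0 0 0.05",
)

```text
clock: 27.45
tool_pos: [0.46, -0.1143, 0.345]
orientation: [-179.9, -0.1, -145.3]
force: [-0.3, -0.7, 0.8]
opening: 0.0005
```

```bash
python3 - <<'E'
from lev import *
st()
E
```

```text
t 27.45 p [ 0.46   -0.1143  0.345 ] yaw -145.27 a,r 0.0179 0.0778 Fx,Fy tool 0.7 -0.42 Fz 0.8 contact bearing 124.7
```

Emit:
carry_out(
  moves="0 -0.002 0.0004 0 0 0 0.025; 0 -0.0039 0.0008 0 0 0 0.05; 0 -0.0039 0.0008 0 0 0 0.05",
)

```text
clock: 27.75
tool_pos: [0.4627, -0.1114, 0.345]
orientation: [-179.9, -0.1, -148.1]
force: [-1.4, -0.1, -0.2]
opening: 0.0006
```

```bash
python3 - <<'E'
from lev import *
st()
snap("scene","s20.png",(180,130,260,210),7.5)
E
```

```text
t 27.75 p [ 0.4627 -0.1114  0.345 ] yaw -148.14 a,r 0.0179 0.0778 Fx,Fy tool 1.26 0.61 Fz -0.23 contact bearing 121.9
```

View pics/s20.png

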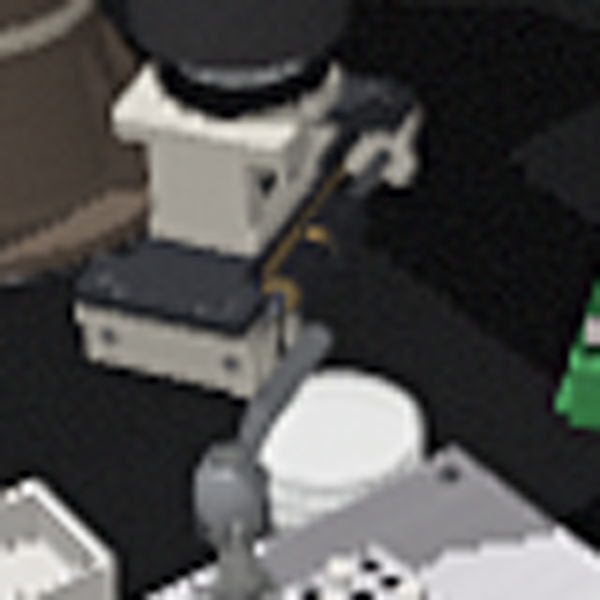

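```bash
python3 - <<'E'
from lev import *
s=pickle.load(open("scene0.pkl","rb"))
piv=np.array([.519,-.168])
print("hub px",(proj(s,[.519,-.168,.187])-[180,130])*7.5)
for b in (118,122,126,130):
    e=[piv[0]+.101*np.cos(np.radians(b)),piv[1]+.101*np.sin(np.radians(b)),.185]; print(b,(proj(s,e)-[180,130])*7.5)
E
```

```text
hub px [224.42181304 451.47167515]
118 [330.5501422  328.43502238]
122 [316.41764378 325.06252241]
126 [301.89233991 322.30124126]
130 [287.0361418  320.16080594]
```

Emit:
carry_out(
  moves="0 -0.0016 0.0003 0 0 0 0.02; 0 -0.0031 0.0006 0 0 0 0.04; 0 -0.0031 0.0006 0 0 0 0.04",
)

```text
clock: 28.1
tool_pos: [0.4647, -0.1094, 0.3448]
orientation: [-179.9, -0.1, -150.4]
force: [-2.0, -1.0, -0.6]
opening: 0.0003
```

Emit:
carry_out(
  moves="0 -0.0016 0.0003 0 0 0 0.02; 0 -0.0031 0.0006 0 0 0 0.04; 0 -0.0031 0.0006 0 0 0 0.04",
)

```text
clock: 28.4
tool_pos: [0.4669, -0.1074, 0.3447]
orientation: [-179.9, -0.2, -152.7]
force: [-4.2, -1.1, 0.9]
opening: 0.0004
```

```bash
python3 - <<'E'
from lev import *
st()
E
```

```text
t 28.4 p [ 0.4669 -0.1074  0.3447] yaw -152.72 a,r 0.0185 0.0777 Fx,Fy tool 4.28 0.94 Fz 0.92 contact bearing 117.3
```

The force is rising: 4.3 N at the arm, so the screw is tight. From here on, 0.02–0.03 rad per call, watching for the drop.

Emit:
carry_out(
  moves="0 -0.0012 0.0002 0 0 0 0.015; 0 -0.0023 0.0004 0 0 0 0.03; 0 -0.0023 0.0004 0 0 0 0.03",
)

```text
clock: 28.7
tool_pos: [0.4685, -0.106, 0.3446]
orientation: [-179.9, -0.2, -154.4]
force: [-6.3, -2.0, 1.5]
opening: 0.0006
```

Emit:
carry_out(
  moves="0 -0.0016 0.0003 0 0 0 0.02; 0 -0.0016 0.0003 0 0 0 0.02",
)

```text
clock: 28.9
tool_pos: [0.4699, -0.105, 0.3446]
orientation: [-179.9, -0.2, -155.6]
force: [-6.2, 0.1, 1.0]
opening: 0.0001
```

Emit:
carry_out(
  moves="0 -0.0016 0.0003 0 0 0 0.02; 0 -0.0016 0.0003 0 0 0 0.02",
)

```text
clock: 29.1
tool_pos: [0.4714, -0.104, 0.3447]
orientation: [-179.9, -0.1, -156.7]
force: [-4.6, 1.0, 0.9]
opening: 0.0001
```

```bash
python3 - <<'E'
from lev import *
st()
snap("scene","s21.png",(180,130,260,210),7.5)
E
```

```text
t 29.1 p [ 0.4714 -0.104   0.3447] yaw -156.71 a,r 0.0184 0.0777 Fx,Fy tool 3.82 2.77 Fz 0.92 contact bearing 113.3
```

The peak (6–7 N) has passed and the force is falling, so the click is close. I'll take small single steps.

Emit:
carry_out(
  moves="0 -0.0012 0.0002 0 0 0 0.015; 0 -0.0012 0.0002 0 0 0 0.015",
)

```text
clock: 29.35
tool_pos: [0.4729, -0.1032, 0.3449]
orientation: [-179.9, -0.0, -157.5]
force: [-3.5, 0.8, -0.4]
opening: 0.0003
```

Emit:
carry_out(
  moves="0 -0.0012 0.0002 0 0 0 0.015; 0 -0.0012 0.0002 0 0 0 0.015",
)

```text
clock: 29.55
tool_pos: [0.4746, -0.1026, 0.3453]
orientation: [-179.8, 0.1, -158.4]
force: [0.6, 0.1, -0.6]
opening: 0.0005
```

```bash
python3 - <<'E'
from lev import *
st()
snap("scene","s22.png",(180,130,260,210),7.5)
E
```

```text
t 29.55 p [ 0.4746 -0.1026  0.3453] yaw -158.4 a,r 0.0172 0.0772 Fx,Fy tool -0.62 -0.09 Fz -0.61 contact bearing 111.6
```

View pics/s22.png

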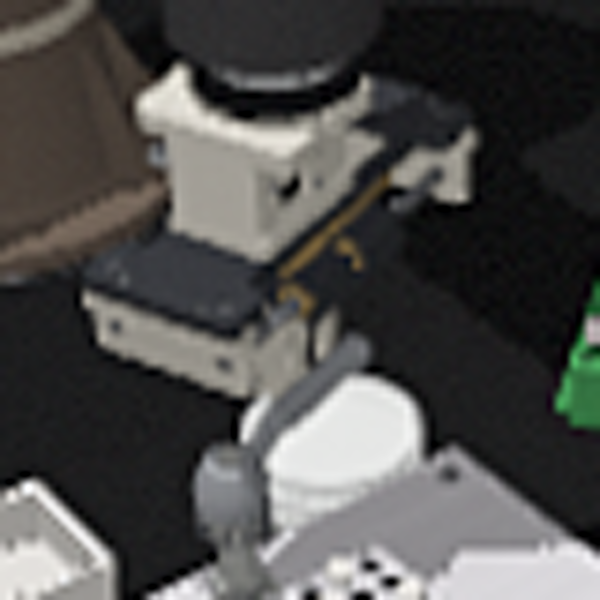

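```bash
python3 - <<'E'
from lev import *
st()
t=snap("scene","s23.png",(180,130,260,210),7.5); st()
piv=np.array([.519,-.168])
for b in (93,98,103,108,113):
    e=[piv[0]+.101*np.cos(np.radians(b)),piv[1]+.101*np.sin(np.radians(b)),.185]; print(b,(proj(t,e)-[180,130])*7.5)
E
```

```text
t 29.6 p [ 0.4746 -0.1026  0.3453] yaw -158.37 a,r 0.0172 0.0771 Fx,Fy tool -0.02 -0.45 Fz -0.26 contact bearing 111.6
t 29.65 p [ 0.4745 -0.1027  0.3453] yaw -158.36 a,r 0.0173 0.0772 Fx,Fy tool 0.77 -0.24 Fz -0.43 contact bearing 111.6
93 [406.28064446 362.4372459 ]
98 [393.22802509 353.97172529]
103 [379.02114984 346.29668684]
108 [363.76542022 339.45699787]
113 [347.57058874 333.49189453]
```

View pics/s23.png

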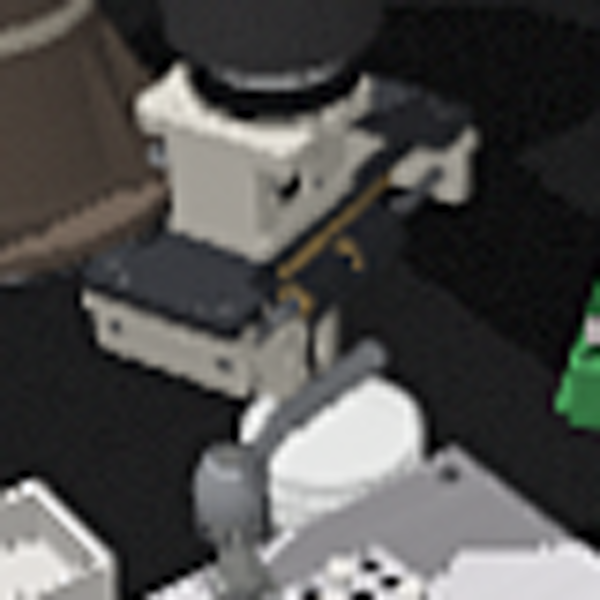

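The click has come: contact force is at zero, and between two pictures the tip moved on by itself from px x≈355 to ≈375 while the fingers stood still at 111.6°. I'll back off and rise for a view of the lug.

Emit:
carry_out(
  moves="0 0.01 0 0 0 0 0; 0 0.03 0 0 0 0 0; 0 0.03 0 -0.03 0 0 0; 0 0.03 0 -0.07 0 0 0; 0 0.05 0 -0.10 0 0 0; 0 0.075 -0.03 -0.12 0 0 0; 0 0.075 -0.05 -0.12 0 0 0; 0 0.075 -0.05 -0.12 0 0 0; 0 0.075 -0.05 -0.12 0 0 0",
)

```text
clock: 30.55
tool_pos: [0.4219, -0.1769, 0.465]
orientation: [-179.9, -0.1, -158.5]
force: [-0.6, -0.7, 0.8]
opening: 0.0005
```

```bash
python3 - <<'E'
from lev import *
st(); print(ctrl.get_obs()["joint_pos"].round(1))
t=snap("scene","s24.png",(180,130,260,210),7.5)
w=snap("wrist","w24.png",scale=1.5); pickle.dump(w,open("w24.pkl","wb"))
t=snap("top","t24.png",(250,140,335,225),7)
E
```

```text
t 30.55 p [ 0.4219 -0.1769  0.465 ] yaw -158.47 a,r 0.0936 0.0274 Fx,Fy tool 0.8 -0.4 Fz 0.79 contact bearing 111.5
[  2.1  -2.7 -19.7   0.2 -73.  -70.6]
```

View pics/s24.png

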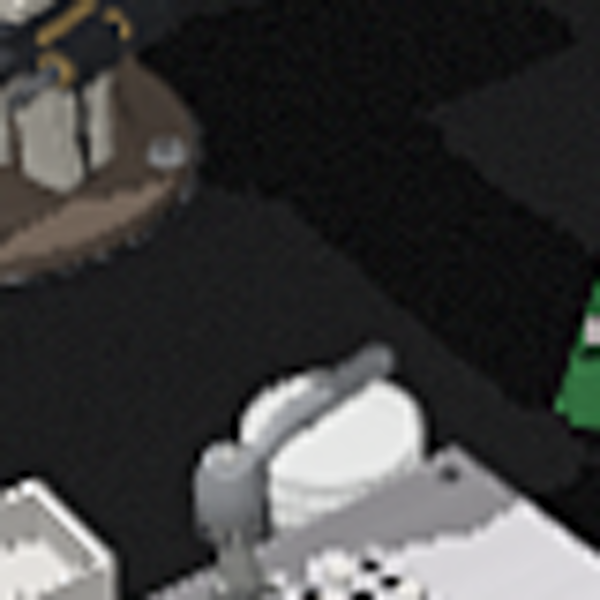

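View pics/w24.png

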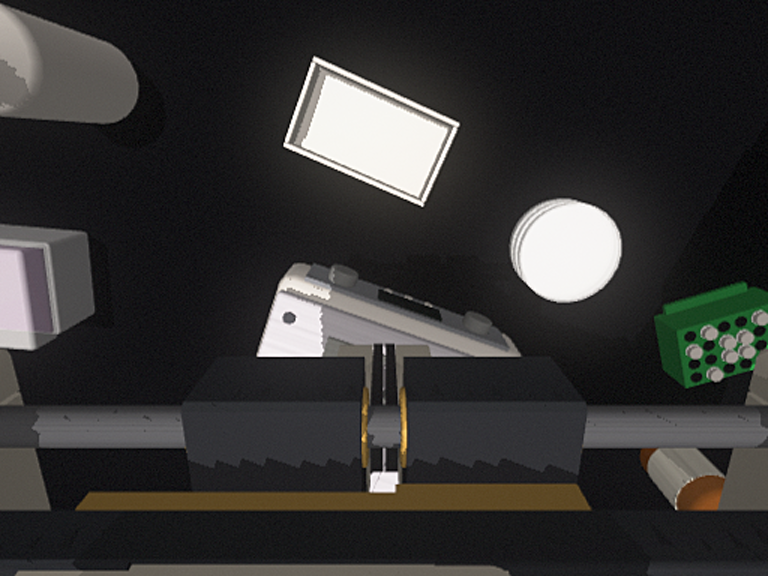

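View pics/t24.png

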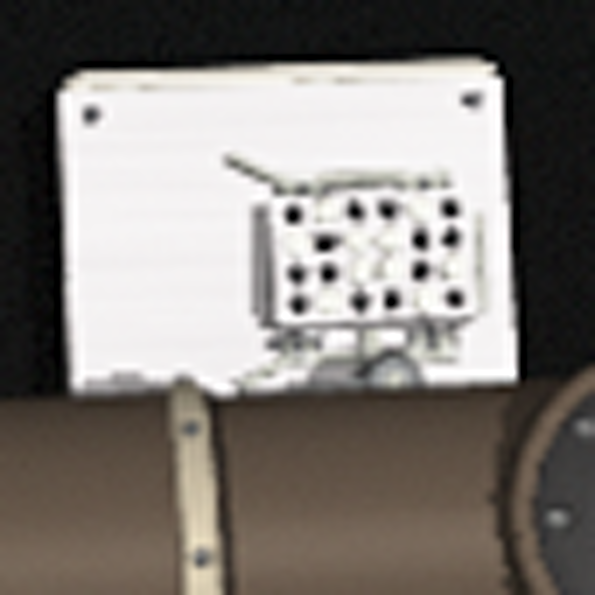

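Emit:
carry_out(
  moves="0 -0.02 0.01 0 0 0 -0.14; 0 -0.05 0.02 0 0 0 -0.28; 0 -0.08 0.035 0 0 0 -0.42; 0 -0.11 0.045 0 0 0 -0.56; 0 -0.13 0.055 0 0 0 -0.7; 0 -0.15 0.065 0.01 0 0 -0.84; 0 -0.165 0.071 0.02 0 0 -0.98; 0 -0.1656 0.0711 0.025 0 0 -1.12; 0 -0.1656 0.0711 0.025 0 0 -1.218; 0 -0.1656 0.0711 0.025 0 0 -1.218; 0 -0.1656 0.0711 0.025 0 0 -1.218",
)

```text
clock: 31.8
tool_pos: [0.5502, -0.049, 0.4397]
orientation: [180.0, -0.2, -88.7]
force: [1.0, 0.7, -0.4]
opening: 0.0007
```

```bash
python3 - <<'E'
from lev import *
st()
w=snap("wrist","w25.png",scale=1.5); pickle.dump(w,open("w25.pkl","wb"))
E
```

```text
t 31.8 p [ 0.5502 -0.049   0.4397] yaw -88.72 a,r -0.1182 -0.0338 Fx,Fy tool -0.73 -1.04 Fz -0.39 contact bearing 1.3
```

View pics/w25.png

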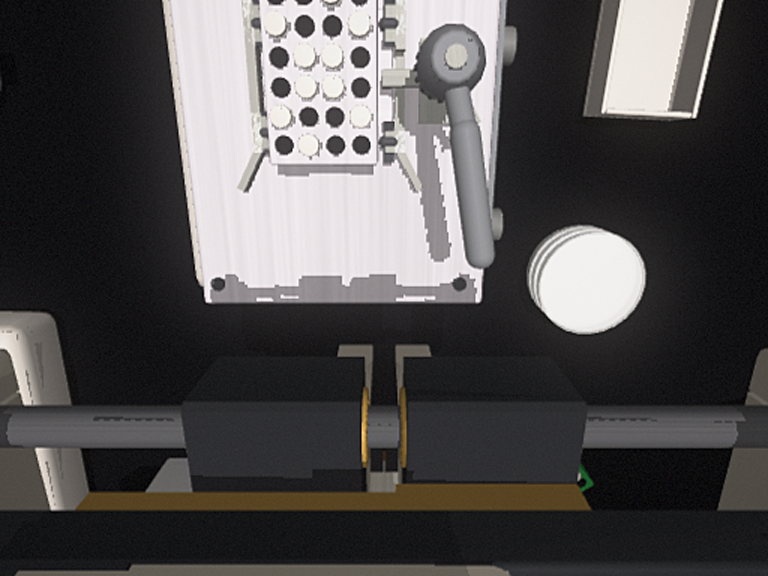

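```bash
python3 - <<'E'
from lev import *
w=pickle.load(open("w25.pkl","rb"))
save(w,"w25a.png",(240,0,340,85),7.5)
O=np.array([.519,-.168])
P=np.array([ray(w,u/1.5-.3,v/1.5-.3,.185)[:2] for u,v in ((457,95),(466,130),(473,180),(482,255))])
d=P[3]-P[1]; print("lever dir",np.degrees(np.arctan2(d[1],d[0])), [round(np.degrees(np.arctan2(*(p-O)[::-1])),1) for p in P])
print("hub",ray(w,456/1.5-.3,55/1.5-.3,.187))
E
```

```text
lever dir 101.82198314517885 [np.float64(96.7), np.float64(102.9), np.float64(102.7), np.float64(102.2)]
hub [ 0.51899327 -0.16844296  0.187     ]
```

View pics/w25a.png

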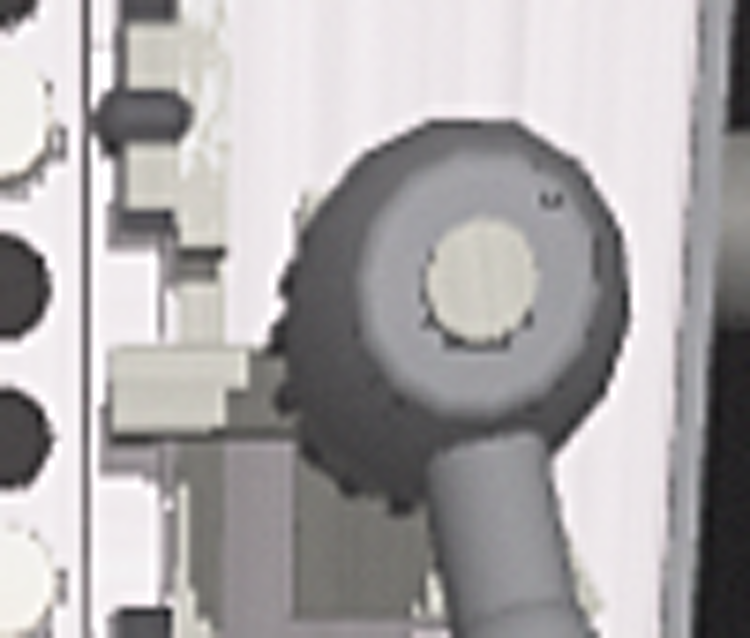

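The latch foot lies over the near ear at px (170,395) of the crop, and the arm rests at 102°, about 19–20° past where it came tight (≈121°). Something beige peeks out behind the arm at (585,575). I'll look from straight above to confirm the lug.

Emit:
carry_out(
  moves="0 0.02 0.01 0 0 0 0; 0 0.05 0.025 0 0 0 0; 0 0.065 0.04 0 0 0 0; 0 0.065 0.04 0 0 0 0; 0 0.065 0.04 0 0 0 0",
)

```text
clock: 32.35
tool_pos: [0.5115, -0.1158, 0.4405]
orientation: [-179.9, -0.2, -88.7]
force: [0.2, -1.0, -0.7]
opening: 0.0005
```

```bash
python3 - <<'E'
from lev import *
st()
w=snap("wrist","w26.png",(170,40,350,190),4.4); pickle.dump(w,open("w26.pkl","wb"))
snap("top","t26.png",scale=1.5)
snap("scene","s26.png",scale=1.5)
E
```

```text
t 32.35 p [ 0.5115 -0.1158  0.4405] yaw -88.72 a,r -0.0524 0.0064 Fx,Fy tool 1.02 -0.23 Fz -0.73 contact bearing 181.3
```

View pics/w26.png

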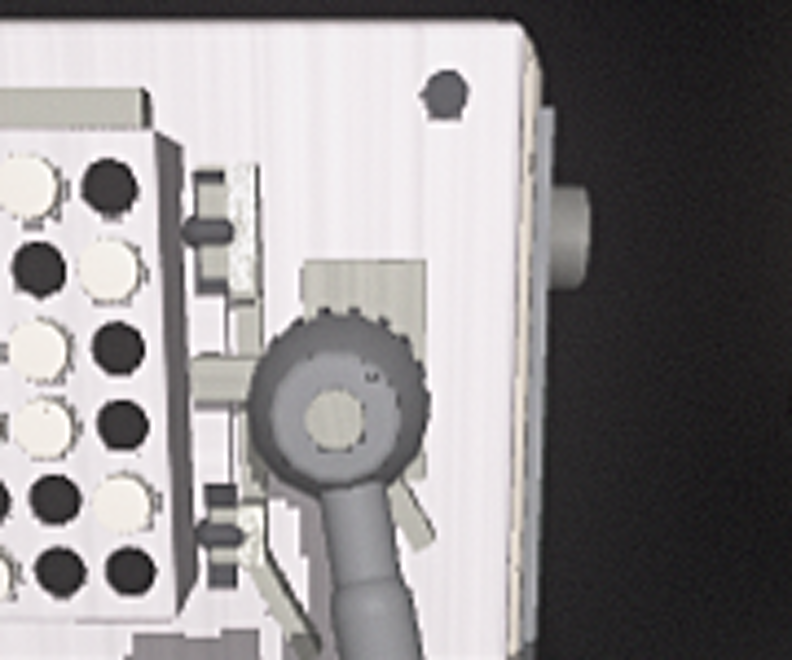

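View pics/s26.png

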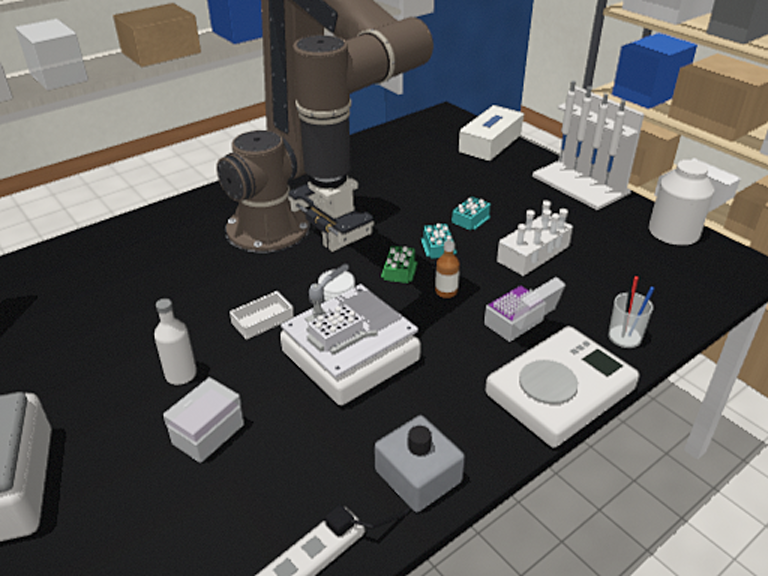

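From straight above, the steel lug sticks out about 20° behind the arm at px (415,515): one click. The block sits up against the back stop at (75,110), and the scene view shows every bystander where it was. The arm is clear, so I'm handing in.

```bash
python3 - <<'E'
from lev import *
st(); print(np.abs(ctrl.get_obs()["qvel"]).max())
print(ctrl.close_job())
E
```

```text
t 32.5 p [ 0.5121 -0.115   0.4401] yaw -88.59 a,r -0.0531 0.0056 Fx,Fy tool 0.7 -0.41 Fz -1.03 contact bearing 181.4
0.40141897621775285
the job is handed in; nothing more can be done
None
```

The block is home in the bracket, the clamp is tight, and the clutch clicked once. I handed the job in at 32.5 s of the 64 s allowed; the interface gives no verdict.

**What I did:** I gripped the pale aluminium block above its ears, carried it level, and set it down at the open end of the bracket. I slid it in about 40 mm while gripped, then pushed it the rest of the way with a tilted two-finger pusher. I swept the lever clockwise from about 213° and stopped when the clutch let go.

**Last checks:**
- **Block home:** the push force rose from about 14 to 24 N while the tool stalled at the back stop. The near end measured at shaker y ≈ 14.3 mm against 15 expected, and about 0.8 mm to one side. Both are within the 3 mm tolerance. It looks flat and square in the pictures; I did not measure its height or tilt separately.
- **Clamp:** the lever came tight near 121°. The force peaked at about 6.5 N, fell to zero, and the lever jumped ahead by itself to rest at 102°. From above, the lug sticks out about 20° behind the arm, and the latch foot lies over the near ear.
- **Surroundings:** the bystanders look unmoved in the final scene view, by eye only. The gripper was clear of everything at hand-in.

**Disagreements:** the trained networks' marks for home and entry were up to 7 mm off in the top view, so I used the bracket edges seen by the wrist camera instead. The wrist camera also read about 1 mm to one side, and I allowed for most of that.

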